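Fetch the tip-cleaning cup from behind the bottles

TASK

The brass tip-cleaning cup stands at the back of the smoked parts box, hemmed in by the flux bottle, the alcohol dispenser and the solder reel on its stand: first move those three out of the way and stand them all on the grey bench mat, leaving the cup where it is. Then fetch the cup and seat it flat in the round well in the base of the soldering station, let go of it, and only then put the flux bottle, the dispenser and the reel back in the box, each on the very spot where it stood at the start. Keep all four upright throughout, leave the dish of tips and the green socket board alone, and finish with everything standing free.

Things in the scene. Friction and masses are not known exactly. Their poses are not given: they have to be found in the camera images.
- cup: Open round brass tip-cleaning cup with brass curls in its mouth, 52 mm diameter, 42 mm high, straight sides, about 0.19 kg. Starts on the box floor, 8 mm from the back wall. Grip it across the diameter 28 to 34 mm above its underside, fingers in line with the back wall (box y). Origin: centre of the underside; z is the upright axis.
- flux: Round amber flux bottle with a paper band: body 44 mm diameter to 56 mm height, sloping shoulder, ribbed black screw cap 26 mm diameter from 76 to 104 mm height (its top). About 0.11 kg. Grip it by the cap. Starts in one of three spots round the cup. Origin: centre of the underside; z is the upright axis.
- dispenser: Alcohol dispenser: square white plastic bottle 40 x 40 mm, 66 mm high, narrow neck, round steel pump top 36 mm diameter from 81 to 104 mm height (its top). About 0.16 kg. Grip it by the steel top. Starts in one of three spots round the cup. Origin: centre of the underside; z is the upright axis.
- reel: Reel of solder on an upright spindle stand, one rigid piece: steel foot 52 mm diameter, reel 49 mm diameter up to 64 mm height, thin spindle, dark steel knob 20 mm diameter from 76 to 104 mm height (its top). About 0.30 kg. Grip it by the knob. Starts in one of three spots round the cup. Origin: centre of the underside; z is the upright axis.
- partsbox: Smoked acrylic parts box, fixed, open top: 154 mm (its x) by 208 mm (its y) outside, floor and walls 4 mm thick; walls 55 mm high at the back (+x), 40 mm at the sides, 22 mm in front. In its frame the cup starts near (39, 0) mm, the other three, in any order, near (21, 58), (21, -58), (-33, 0) mm, within 4 mm. Origin: centre of the underside, on the desk.
- mat: Dark grey rubber bench mat, fixed, 160 mm (its x) by 240 mm (its y), 3 mm thick, two small flat steel studs at its +y edge; empty at the start: the side area where the three things wait. Origin: centre of the underside, on the desk; its upper face is 3 mm above.
- station: Brown metal soldering station, fixed. Origin on the desk under the centre of its round well, 70 mm diameter, 7 mm deep, in a base 110 (x) by 150 (y) and 12 mm high: the cup seats on the well floor, 5 mm above the desk, with 9 mm play all round. Case behind, x 74 to 174 mm, 146 wide, 88 high; iron across its top at x 150, up to 127 high, reaching to y 109 mm.
- dish: Shallow round steel dish with spare copper tips (one piece with it), 84 mm diameter, 16 mm high, loose: leave it alone. Origin: centre of the underside.
- socket: Green zero-insertion socket on a 60 x 90 mm board on short feet, 28 mm high at its lever, loose: leave it alone. Origin: centre of the underside.

How it is judged:
On the way, in this order (a step that is already met when the one before it is completed fails the run):
1. the flux bottle, the dispenser and the reel all stand upright and released on the mat at the same time, with the cup still in its place (within 25 mm) (x of flux in the frame of mat between -0.08 and 0.08 m and y of flux in the frame of mat between -0.12 and 0.12 m and z of flux in the frame of mat between 0 and 0.01 m and angle between each of flux, dispenser, reel's own z axis and vertical below 0.12 rad and linear speed of each of flux, dispenser, reel below 0.03 m/s and angular speed of each of flux, dispenser, reel below 0.3 rad/s and contact force between each of flux, dispenser, reel and the fingers below 0.2 N and x of dispenser in the frame of mat between -0.08 and 0.08 m and y of dispenser in the frame of mat between -0.12 and 0.12 m and z of dispenser in the frame of mat between 0 and 0.01 m and x of reel in the frame of mat between -0.08 and 0.08 m and y of reel in the frame of mat between -0.12 and 0.12 m and z of reel in the frame of mat between 0 and 0.01 m and distance of cup from where it was at the start of the episode below 0.025 m), for 0.2 s.
2. the cup stands flat on the floor of the station's well, released, while the other three still stand on the mat (horizontal distance between cup and station below 0.012 m and z of cup in the frame of station between 0.001 and 0.0085 m and angle between cup's own z axis and vertical below 0.08 rad and linear speed of each of cup, flux, dispenser, reel below 0.03 m/s and angular speed of each of cup, flux, dispenser, reel below 0.3 rad/s and contact force between each of cup, flux, dispenser, reel and the fingers below 0.2 N and x of flux in the frame of mat between -0.08 and 0.08 m and y of flux in the frame of mat between -0.12 and 0.12 m and z of flux in the frame of mat between 0 and 0.01 m and angle between each of flux, dispenser, reel's own z axis and vertical below 0.12 rad and x of dispenser in the frame of mat between -0.08 and 0.08 m and y of dispenser in the frame of mat between -0.12 and 0.12 m and z of dispenser in the frame of mat between 0 and 0.01 m and x of reel in the frame of mat between -0.08 and 0.08 m and y of reel in the frame of mat between -0.12 and 0.12 m and z of reel in the frame of mat between 0 and 0.01 m), for 0.2 s.
At the end, for the whole second after the job is handed in: The cup stands upright on the floor of the station's well (within 12 mm of its centre), and the flux bottle, the dispenser and the reel stand upright in the box, each within 15 mm of where it stood at the start; all are released and at rest (horizontal distance between cup and station below 0.012 m and z of cup in the frame of station between 0.001 and 0.0085 m and angle between cup's own z axis and vertical below 0.08 rad and linear speed of each of cup, flux, dispenser, reel below 0.03 m/s and angular speed of each of cup, flux, dispenser, reel below 0.3 rad/s and contact force between each of cup, flux, dispenser, reel and the fingers below 0.2 N and distance of each of flux, dispenser, reel from where it was at the start of the episode below 0.015 m and angle between each of flux, dispenser, reel's own z axis and vertical below 0.12 rad); the robot touches nothing.
It fails at once if the flux bottle, the dispenser, the reel or the cup is tipped more than about 30 degrees (angle between any of flux, dispenser, reel, cup's own z axis and vertical above 0.52 rad).
It fails at once if the dish of tips or the socket board is shifted more than 15 mm (distance of any of dish, socket from where it was at the start of the episode above 0.015 m).
It also fails if it takes over 147 s, if anything falls off the work surface, if the arm or the gripper's body presses on something with over 40 N, if the wrist force passes 120 N, or if a joint passes its speed limit or range.

ROBOT

A 7-joint arm with a two-finger parallel gripper is mounted at the origin on the work surface. World frame = base frame: x ahead of the robot, y to its left, z up, the work surface at z = 0. Lengths are in m, angles in rad, forces in N, time in s.
With the tool pointing down it reaches from about 0.35 to 0.775 m from the base axis. Payload 3.1 kg.
Tool frame: the origin (TCP) lies midway between the tips of the shut fingers; the grasp point (between the pads) lies 19 mm behind it; x points along the fingers, y is the direction in which the jaws open and shut, and the axes are right-handed (so a half turn about x gives the same grasp; the last joint's range is limited). The gripper opens to 85 mm and grips with 20 to 120 N. Pads are 22 mm wide; open, the fingers measure 114 mm over their backs; the gripper's body (76 mm by 85 mm) begins 54 mm behind the grasp point. The pads swing forward as they close: fully open they stand 13 mm farther back than shut.
Start: joints at [-1.352, 0.311, 0.014, 1.512, -0.004, 1.319, -0.027], TCP at [0.142, 0.531, 0.231] pointing down, gripper open.
Joint ranges: [-2.7, 2.7], [-0.3, 1.91], [-1.27, 1.3], [0.12, 2.57], [-1.44, 4.58], [0.2, 2.03], [-3.05, 3.05]. Speed limits (rad/s): [2.79, 2.79, 3.14, 3.14, 3.14, 3.14, 3.14].

INTERFACE

Orientations are given as a 3x3 rotation matrix whose columns are the frame's x, y, z axes.
In Python, from rig import monitor, imaging, close_job gives the robot as it stands.
- The arm moves only by the tool send_rows, never from a script. Its argument "motion" is one flat list of numbers, 7 for each row, row after row: the shift along the tool's x, y, z in mm, then the turn, a rotation vector about the tool's x, y, z in degrees, then the opening, from 0 (shut) to 1 (fully open). In form: [dx, dy, dz, rx, ry, rz, jaw, dx, dy, dz, rx, ry, rz, jaw, ...]. A call has 1 to 5 rows; each row shifts and turns the commanded pose from where the row before left it, along the tool's axes as they then stand; what a row does not reach is not made up. A row lasts 1/8 s, in which the tool goes at most 62.5 mm and 10.7 degrees, less where a joint would pass 70% of its speed; a pose out of reach is approached as far as the arm can. A call with a gripper value outside its range is refused whole. The fingers move at their own pace and stop on an object; "force" is the grip in N (left out, the last holds). Time passes only in rows, so rows that do not move let the fingers close. It gives the time, the measured TCP pose, the force and the opening at its end, in the units of the state.
- monitor.get_state(): the state, without advancing time (a new reading comes with each control period).
- imaging.camera(name): name is "side" or "top"; returns a dict with "color" (420x560x3 uint8, red, green, blue), "mtx" (3x3 intrinsics, pixels), "R" (3x3) and "t" (3): a world point X has camera coordinates R X + t. Camera axes: x right, y down, z forward; pixel columns grow to the right and rows downward; lengths in m; the calibration is good to about 2 mm. A picture is of the moment at which its call begins. There is no depth.
- close_job(): hands the job in, once; it reports no verdict.
The state is a dict: "time_s": time; "joints": joint angles; "dq": joint speeds; "tau": joint torques, N m; "eef_pos": TCP position; "eef_rot": TCP orientation; "force": force on the tool from outside, world axes, zero at the start; "ft_torque": the same for the moment, N m; "width": finger opening in m.
Only numpy, scipy, OpenCV 4.12 (cv2) and the standard library are available. Lean on these libraries where they do the work, as an engineer would, in place of code of your own. Each camera call takes 0.05 s, during which the arm holds its last target.

## Working session

There is one attempt and no reset: what is moved stays moved. The work goes in short steps, Python scripts to look and compute and a tool call to move; the robot and the scene stay as the last step left them, time stands still between calls to the robot, and variables do not carry over. Pictures are saved under pics/ and viewed, and the job is handed in when it is done.

Besides the shell and the picture viewer there is one more tool, called in YAML: its name, and indented under it one key for each argument. send_rows: Moves the arm, as the interface text tells. Its arguments: {"type":"object","properties":{"motion":{"type":"array"},"force":{"type":"number"}},"required":["motion"]}

```bash
ls; mkdir -p pics; python3 - <<'E'
from rig import monitor, imaging
import cv2,numpy as np
s=monitor.get_state();print({k:np.round(v,3).tolist() for k,v in s.items()})
for n in ("side","top"):
    c=imaging.camera(n);cv2.imwrite(f"pics/{n}0.png",c["color"][:,:,::-1]);print(n,c["mtx"],c["R"],c["t"])
E
```

```text
pics
{'time_s': 0.0, 'joints': [-1.352, 0.312, 0.014, 1.513, -0.004, 1.319, -0.027], 'dq': [-0.001, -0.0, -0.0, -0.0, 0.001, 0.002, 0.001], 'tau': [0.0, -37.991, 0.146, -23.059, 0.012, 0.014, -0.0], 'eef_pos': [0.142, 0.531, 0.23], 'eef_rot': [[-0.001, 0.258, 0.966], [-0.002, 0.966, -0.258], [-1.0, -0.002, 0.0]], 'force': [-0.041, -0.034, -0.618], 'ft_torque': [-0.022, 0.012, -0.017], 'width': 0.086}
side [[460.95948235   0.         274.79089182]
 [  0.         460.95948235 200.28172717]
 [  0.           0.           1.        ]] [[ 0.97300037 -0.23049135  0.01200103]
 [-0.11167637 -0.51566276 -0.84948238]
 [ 0.20198683  0.82520643 -0.52748049]] [-0.57871105  0.08753652  1.09180096]
top [[424.1215282    0.         283.32808832]
 [  0.         424.1215282  211.98015495]
 [  0.           0.           1.        ]] [[ 0.01170884 -0.99968316  0.02228186]
 [-0.99631944 -0.01355596 -0.08463924]
 [ 0.08491448 -0.02120883 -0.9961625 ]] [-0.03225039  0.55727133  0.93275732]
```

View pics/side0.png

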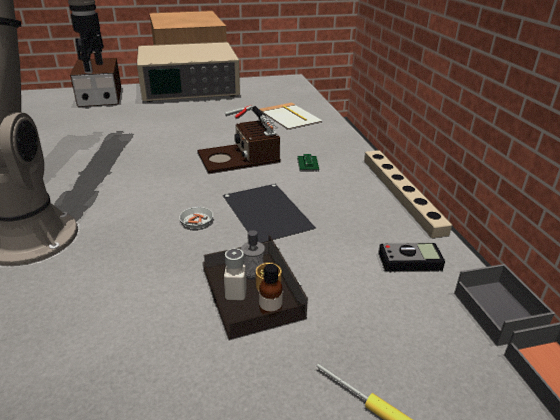

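View pics/top0.png

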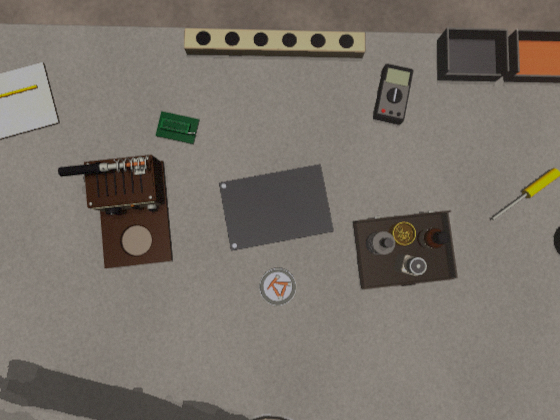

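The side view shows the box at about (255,290), the dispenser at (235,275), the reel at (252,255), the flux at (271,290) and the cup behind it. The top view has the box centred near (405,250), the mat at (276,207), the well at (137,240), the dish at (278,287) and the socket at (178,127). I'll zoom in to get precise pixels.

```bash
cat > h.py <<'E'
from rig import monitor, imaging
import cv2,numpy as np
def ray(c,u,v):
    K,R,t=c["mtx"],c["R"],c["t"]; o=-R.T@t
    d=R.T@np.linalg.inv(K)@np.array([u,v,1.]); return o,d
def plane(c,u,v,z):
    o,d=ray(c,u,v); return o+d*(z-o[2])/d[2]
def proj(c,X):
    p=c["mtx"]@(c["R"]@np.asarray(X,float)+c["t"]); return p[:2]/p[2]
def crop(c,x0,y0,x1,y1,f,name):
    im=c["color"][y0:y1,x0:x1,::-1]; im=cv2.resize(im,None,fx=f,fy=f,interpolation=cv2.INTER_CUBIC)
    im=np.clip(im.astype(float)*1.6,0,255).astype(np.uint8)
    for x in range((x0+9)//10*10,x1,10):
        cv2.line(im,((x-x0)*f,0),((x-x0)*f,5),(0,255,255),1)
        if x%20==0: cv2.putText(im,str(x),((x-x0)*f,15),0,.35,(0,255,255),1)
    for y in range((y0+9)//10*10,y1,10):
        cv2.line(im,(0,(y-y0)*f),(5,(y-y0)*f),(0,255,255),1)
        if y%20==0: cv2.putText(im,str(y),(6,(y-y0)*f),0,.35,(0,255,255),1)
    cv2.imwrite("pics/"+name,im)
E
python3 - <<'E'
from h import *
c=imaging.camera("top");s=imaging.camera("side")
crop(c,345,200,465,300,6,"tbox.png"); crop(s,195,225,315,335,5,"sbox.png"); crop(c,60,145,340,315,2,"trest.png")
crop(c,80,145,190,280,4,"tst.png")
E
```

```text
(no output)
```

View pics/tbox.png

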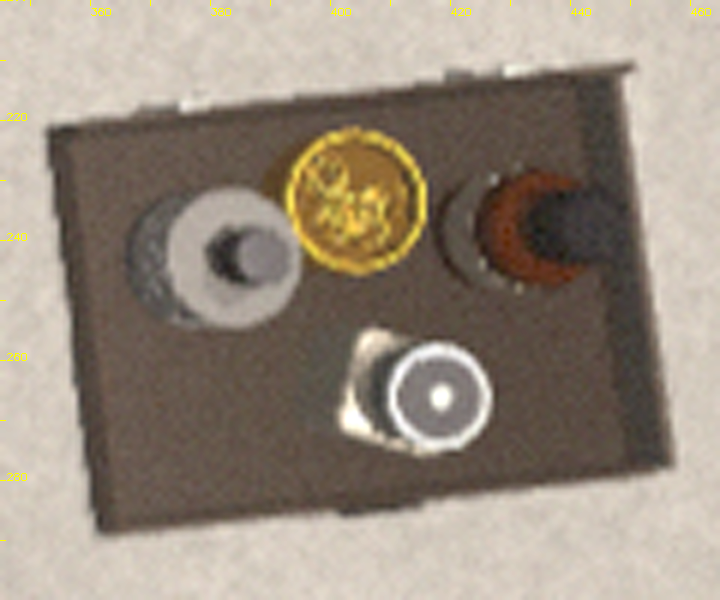

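View pics/sbox.png

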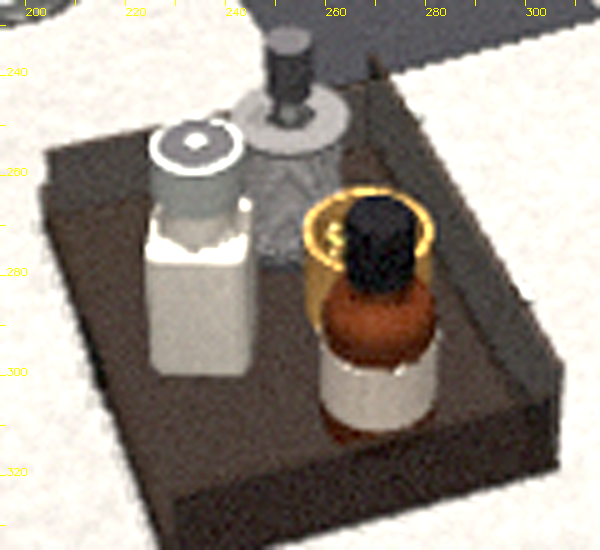

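View pics/tst.png

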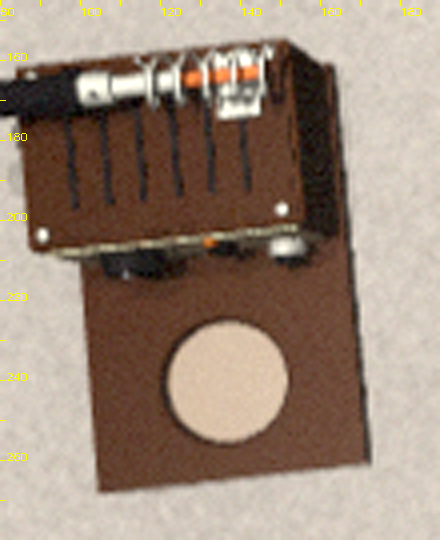

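The top crop gives the reel knob at (388.7,242), the dispenser top at (417.9,265.6), the cup rim at (403.9,232.9) and the flux cap near (440,238). In the side crop the knob top is at about (252.5,233), the dispenser top at (233.5,253.5) and the flux cap at (271,267). The well is at about (136.5,240). Next I'll turn these into positions.

```bash
python3 - <<'E'
from h import *
np.set_printoptions(precision=4,suppress=True)
c=imaging.camera("top");s=imaging.camera("side")
print("reel",plane(c,388.7,242.1,.108),plane(s,252.7,232.8,.108))
print("disp",plane(c,417.9,265.6,.108),plane(s,233.6,253.4,.108))
print("cup",plane(c,403.9,232.9,.046),plane(s,268.3,270.5,.046))
print("flux",plane(c,439.8,238,.108),plane(s,271.2,267.5,.108))
print("well floor",plane(c,136.4,239.8,.005), "rim",plane(c,136.4,239.8,.012))
# corners
B=[((50,128),.059),((628,65),.059)]
for (x,y),z in [((50,128),.055),((634,66),.055),((672,466),.022),((102,532),.022)]:
    print("boxcorner",plane(c,345+x/6-.4,200+y/6-.4,z))
hsv=cv2.cvtColor(c["color"],cv2.COLOR_RGB2HSV)
g=c["color"].astype(int)
m=((g.max(2)<85)&((g.max(2)-g.min(2))<14)).astype(np.uint8)
m[:150]=0;m[260:]=0;m[:,:200]=0;m[:,345:]=0
cs,_=cv2.findContours(cv2.morphologyEx(m,cv2.MORPH_OPEN,np.ones((3,3))),0,2)
k=max(cs,key=cv2.contourArea);r=cv2.minAreaRect(k);print("mat",r)
P=np.array([plane(c,*p,.003)for p in cv2.boxPoints(r)]);print(P,P.mean(0))
# well
m=((hsv[:,:,2]>120)).astype(np.uint8);m2=np.zeros_like(m);m2[220:262,115:160]=m[220:262,115:160]
k=max(cv2.findContours(m2,0,2)[0],key=cv2.contourArea);e=cv2.fitEllipse(k);print("well",e,plane(c,*e[0],.005),plane(c,*e[0],.012))
# station base front corners z .012
for x,y in [(99,492),(369,462)]:
    print("base",plane(c,80+x/4-.4,145+y/4-.4,.012))
print("dish",plane(c,278,287,.01),"socket",plane(c,178,127,.01))
E
```

```text
reel [ 0.4913 -0.2408  0.108 ] [ 0.4901 -0.2421  0.108 ]
disp [ 0.4439 -0.3005  0.108 ] [ 0.4419 -0.2998  0.108 ]
cup [ 0.513  -0.2916  0.046 ] [ 0.5117 -0.2916  0.046 ]
flux [ 0.501  -0.3469  0.108 ] [ 0.5025 -0.3554  0.108 ]
well floor [0.4913 0.3073 0.005 ] rim [0.4912 0.3051 0.012 ]
boxcorner [ 0.5374 -0.177   0.055 ]
boxcorner [ 0.563  -0.3922  0.055 ]
boxcorner [ 0.4156 -0.4172  0.022 ]
boxcorner [ 0.389  -0.2023  0.022 ]
mat ((275.2735595703125, 206.79244995117188), (68.61676788330078, 103.6930160522461), 79.3803482055664)
[[ 0.6254  0.1262  0.003 ]
 [ 0.674  -0.1097  0.003 ]
 [ 0.5171 -0.1395  0.003 ]
 [ 0.4706  0.0936  0.003 ]] [ 0.5718 -0.0074  0.003 ]
well ((136.5516815185547, 240.00164794921875), (27.337383270263672, 28.364551544189453), 60.60787582397461) [0.4909 0.307  0.005 ] [0.4908 0.3047 0.012 ]
base [0.4283 0.3737 0.012 ]
base [0.4466 0.2241 0.012 ]
dish [ 0.3889 -0.0155  0.01  ] socket [0.753  0.2207 0.01  ]
```

```bash
cat >> h.py <<'E'
def go(*T,yaw=None,n=1):
    "print tool-frame deltas from the measured pose to world targets"
    s=monitor.get_state();R=s["eef_rot"];p=s["eef_pos"]
    print("t",round(s["time_s"],2),"pos",np.round(p*1000,1),"yaw",round(np.degrees(np.arctan2(R[1,1],R[0,1])),2),"w",round(s["width"]*1000,1),"F",np.round(s["force"],1))
    if yaw is not None:
        y=np.radians(yaw);Rd=np.array([[0,np.cos(y),np.sin(y)],[0,np.sin(y),-np.cos(y)],[-1,0,0]])
        print("rotvec deg",np.round(np.degrees(cv2.Rodrigues(R.T@Rd)[0].ravel()),2))
    for t in T:
        d=np.asarray(t)/1000-p; print(t,"->",np.round(R.T@d*1000,1)); p=np.asarray(t)/1000
E
python3 - <<'E'
from h import *
np.set_printoptions(precision=4,suppress=True)
c=imaging.camera("top");crop(c,210,155,345,260,5,"tmat.png")
g=c["color"].astype(int)
m=((g.max(2)<85)&((g.max(2)-g.min(2))<14)).astype(np.uint8)
m[:150]=0;m[260:]=0;m[:,:200]=0;m[:,345:]=0
k=max(cv2.findContours(m,0,2)[0],key=cv2.contourArea)
q=cv2.approxPolyDP(cv2.convexHull(k),5,True)[:,0]
P=np.array([plane(c,*p,.003) for p in q]);print(q.tolist(),P,P.mean(0))
go((142,531,230),yaw=96.8)
go((400,300,200),(491,-241,200))
E
```

```text
[[319, 165], [332, 231], [230, 248], [219, 183]] [[ 0.6705 -0.1075  0.003 ]
 [ 0.517  -0.1382  0.003 ]
 [ 0.4753  0.0951  0.003 ]
 [ 0.6246  0.1238  0.003 ]] [ 0.5718 -0.0067  0.003 ]
t 0.35 pos [141.8 531.3 231.1] yaw 75.06 w 85.5 F [-0.2  0.4 -0.1]
rotvec deg [-21.74  -0.     0.03]
(142, 531, 230) -> [ 1.1 -0.2  0.3]
t 0.35 pos [141.8 531.3 231.1] yaw 75.06 w 85.5 F [-0.2  0.4 -0.1]
(400, 300, 200) -> [  31.2 -156.9  309.1]
(491, -241, 200) -> [   0.3 -499.3  227.4]
```

View pics/tmat.png

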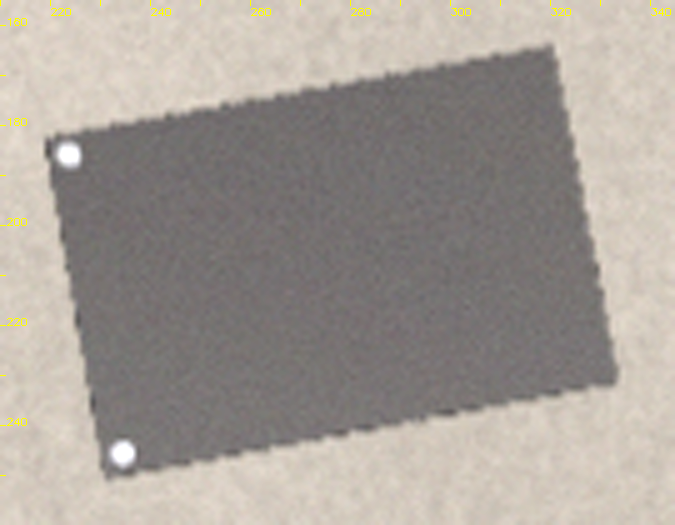

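The mat corners are at about (319,165), (332,231), (230,248) and (219,183), so its centre is (0.572,-0.007) and its yaw is about 10.5°. The two white studs are on the left (+y) edge. First I'll turn the jaws in line with box y.

send_rows:
  motion: [10,0,0,-7.25,0,0,1,10,0,0,-7.25,0,0,1,10,0,0,-7.25,0,0,1]
  force: 40

```text
time_s: 0.72
eef_pos: [0.1418, 0.5314, 0.201]
eef_rot: [[0.0, -0.123, 0.992], [-0.0, 0.992, 0.123], [-1.0, -0.0, 0.0]]
force: [-0.8, -0.3, -0.2]
width: 0.0855
```

```bash
python3 -c "
from h import *
go((420,250,200),(490,-241,200),yaw=96.8)"
```

```text
t 0.72 pos [141.8 531.4 201. ] yaw 97.05 w 85.5 F [-0.8 -0.3 -0.2]
rotvec deg [0.25 0.   0.  ]
(420, 250, 200) -> [   1.  -313.4  241.6]
(490, -241, 200) -> [   0.  -495.9    9.2]
```

send_rows:
  motion: [0,-45,34.6,0,0,0,1,0,-45,34.6,0,0,0,1,0,-45,34.6,0,0,0,1,0,-45,34.6,0,0,0,1,0,-45,34.6,0,0,0,1]

```text
time_s: 1.35
eef_pos: [0.3414, 0.3272, 0.2016]
eef_rot: [[0.001, -0.119, 0.993], [0.001, 0.993, 0.119], [-1.0, 0.001, 0.001]]
force: [0.6, 0.3, -0.1]
width: 0.0857
```

send_rows:
  motion: [0,-44,34.6,0,0,0,1,0,-44,34.6,0,0,0,1,0,-50,1,0,0,0,1,0,-50,1,0,0,0,1,0,-50,1,0,0,0,1]

```text
time_s: 1.98
eef_pos: [0.4404, 0.0992, 0.2014]
eef_rot: [[0.001, -0.119, 0.993], [0.0, 0.993, 0.119], [-1.0, 0.0, 0.001]]
force: [0.5, 0.2, 0.7]
width: 0.0855
```

send_rows:
  motion: [0,-50,1,0,0,0,1,0,-50,1,0,0,0,1,0,-50,1,0,0,0,1,0,-50,1,0,0,0,1,0,-50,1,0,0,0,1]

```text
time_s: 2.6
eef_pos: [0.4751, -0.1482, 0.2016]
eef_rot: [[0.001, -0.119, 0.993], [0.0, 0.993, 0.119], [-1.0, 0.0, 0.001]]
force: [2.1, 0.7, 0.3]
width: 0.0856
```

```bash
python3 -c "
from h import *
go((490.5,-241.5,200),(490.5,-241.5,77),yaw=96.8)"
```

```text
t 2.6 pos [ 475.1 -148.2  201.6] yaw 96.84 w 85.6 F [2.1 0.7 0.3]
rotvec deg [ 0.04  0.06 -0.01]
(490.5, -241.5, 200) -> [  1.5 -94.5   4.2]
(490.5, -241.5, 77) -> [ 1.23e+02 -0.00e+00 -1.00e-01]
```

send_rows:
  motion: [0,-47,2,0,0,0,1,1,-47.5,2.2,0,0,0,1,40,0,0,0,0,0,1,30,0,0,0,0,0,1,0,0,0,0,0,0,1]

```text
time_s: 3.22
eef_pos: [0.4883, -0.2389, 0.1279]
eef_rot: [[-0.006, -0.119, 0.993], [0.002, 0.993, 0.119], [-1.0, 0.003, -0.005]]
force: [-0.6, 0.5, 0.6]
width: 0.0854
```

```bash
python3 -c "
from h import *
go((490.5,-241.5,75),yaw=96.8)
s=imaging.camera('side');crop(s,195,165,335,305,5,'s1.png')
c=imaging.camera('top');crop(c,335,170,475,290,5,'t1.png')"
```

```text
t 3.23 pos [ 488.3 -238.9  127.9] yaw 96.81 w 85.4 F [-0.6  0.5  0.6]
rotvec deg [ 0.01 -0.3  -0.18]
(490.5, -241.5, 75) -> [52.9 -3.   2.2]
```

View pics/s1.png

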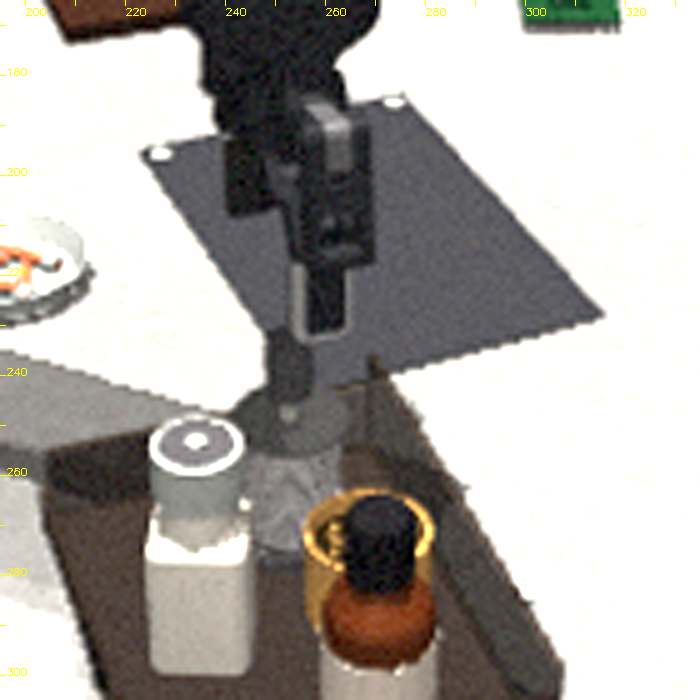

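The open gripper stands above the reel knob (about (251,236)). The near finger is at about (257,226) and the other two objects are clear of it. I'll go down now.

send_rows:
  motion: [27,-3,2.2,0,-0.3,-0.2,1,26,0,0,0,0,0,1,0,0,0,0,0,0,1]

```text
time_s: 3.7
eef_pos: [0.4926, -0.2424, 0.0773]
eef_rot: [[0.004, -0.119, 0.993], [-0.002, 0.993, 0.119], [-1.0, -0.003, 0.004]]
force: [-0.7, -0.1, -0.8]
width: 0.0858
```

send_rows:
  motion: [0,0,0,0,0,0,0.1,0,0,0,0,0,0,0.1,0,0,0,0,0,0,0.1,0,0,0,0,0,0,0.1,0,0,0,0,0,0,0.1]

```text
time_s: 4.32
eef_pos: [0.4932, -0.2428, 0.0777]
eef_rot: [[0.006, -0.119, 0.993], [-0.003, 0.993, 0.119], [-1.0, -0.003, 0.006]]
force: [0.3, 0.1, 1.4]
width: 0.0188
```

```bash
python3 -c "
from h import *
go((490.5,-241.5,75),yaw=96.8)
s=imaging.camera('side');crop(s,195,165,335,305,5,'s2.png')"
```

```text
t 4.33 pos [ 493.2 -242.8   77.7] yaw 96.83 w 18.8 F [0.3 0.1 1.4]
rotvec deg [0.03 0.34 0.2 ]
(490.5, -241.5, 75) -> [ 2.7  1.7 -2.5]
```

View pics/s2.png

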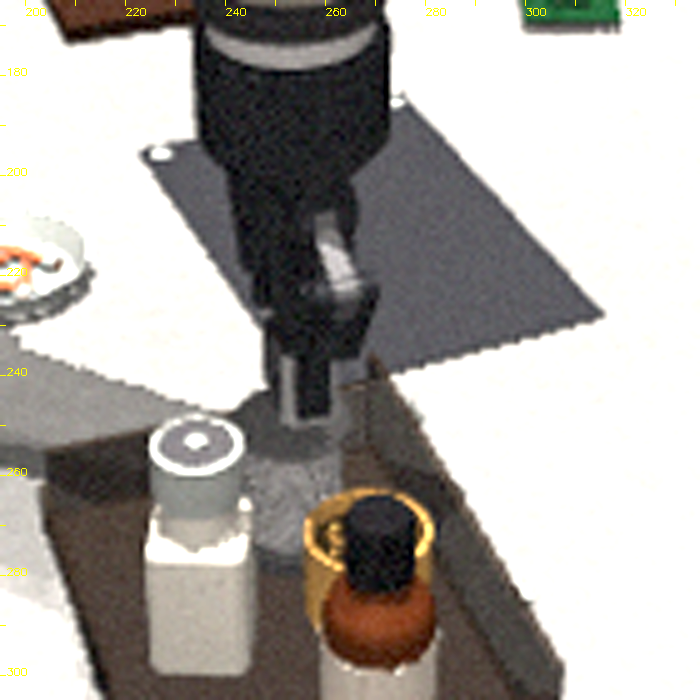

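The knob is held at a width of 18.8 mm, with the TCP at (493.2,-242.8,77.7). I'll lift it and carry it to mat target (590,62).

send_rows:
  motion: [-10,0,0,0,0,0,0.1,-20,0,0,0,0,0,0.1,-25,0,0,0,0,0,0.1,-20,0,0,0,0,0,0.1,-10,0,0,0,0,0,0.1]
  force: 50

```text
time_s: 5.0
eef_pos: [0.4925, -0.2433, 0.1635]
eef_rot: [[0.007, -0.118, 0.993], [-0.004, 0.993, 0.118], [-1.0, -0.004, 0.006]]
force: [0.6, -0.6, -1.8]
width: 0.0188
```

```bash
python3 -c "
from h import *
go((592,62,162),(592,62,77),yaw=96.8)
s=imaging.camera('side');crop(s,195,125,335,305,4,'s3.png')"
```

```text
t 5.0 pos [ 492.5 -243.3  163.5] yaw 96.79 w 18.8 F [ 0.6 -0.6 -1.8]
rotvec deg [-0.01  0.36  0.25]
(592, 62, 162) -> [  1.  291.4 134.9]
(592, 62, 77) -> [85.   0.4 -0.5]
```

View pics/s3.png

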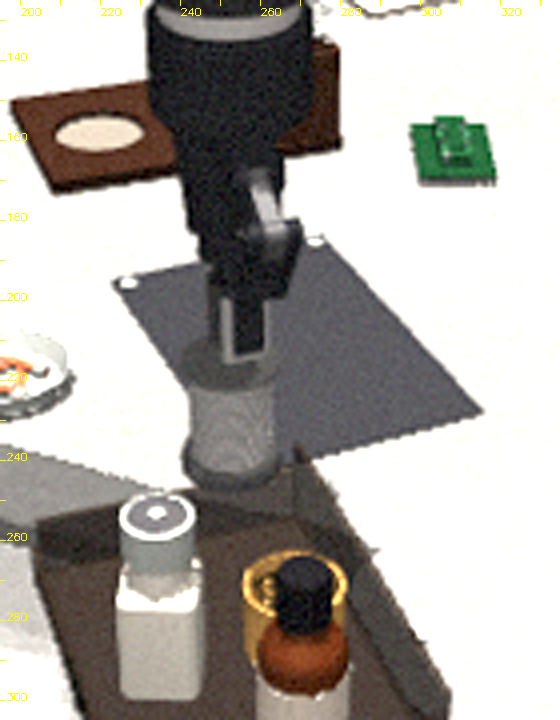

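The reel hangs upright, clear of the box, at about (232,225). Now to the mat.

send_rows:
  motion: [0,18,8,0,0,0,0.1,0,34,16,0,0,0,0.1,0,40,18.5,0,0,0,0.1,0,40,18.5,0,0.2,0.1,0.1,0,40,18.5,0,0.1,0.1,0.1]

```text
time_s: 5.68
eef_pos: [0.5506, -0.0611, 0.1612]
eef_rot: [[-0.002, -0.118, 0.993], [-0.0, 0.993, 0.118], [-1.0, 0.0, -0.002]]
force: [1.1, 0.6, -2.6]
width: 0.0189
```

send_rows:
  motion: [0,40,18.5,0,0,0,0.1,0,40,18.5,0,0,0,0.1,0,26,12,0,0,0,0.1,0,13.4,6,0,0,0,0.1,0,0,0,0,0,0,0.1]

```text
time_s: 6.3
eef_pos: [0.591, 0.0631, 0.1613]
eef_rot: [[-0.001, -0.12, 0.993], [-0.0, 0.993, 0.12], [-1.0, -0.0, -0.001]]
force: [-0.6, -0.4, -2.2]
width: 0.0184
```

```bash
python3 -c "
from h import *
go((592,62,77.5),yaw=96.8)"
```

```text
t 6.3 pos [591.   63.1 161.3] yaw 96.9 w 18.4 F [-0.6 -0.4 -2.2]
rotvec deg [ 0.1  -0.09  0.02]
(592, 62, 77.5) -> [83.8 -1.2  1. ]
```

send_rows:
  motion: [20,0,0,0,0,0,0.1,30,0,0,0,0,0,0.1,22,0,0,0,0,0,0.1,8,0,0,0,0,0,0.1,0,0,0,0,0,0,0.1]

```text
time_s: 6.92
eef_pos: [0.5911, 0.0609, 0.0821]
eef_rot: [[-0.001, -0.117, 0.993], [-0.001, 0.993, 0.117], [-1.0, -0.001, -0.001]]
force: [0.4, -0.1, -1.4]
width: 0.0189
```

send_rows:
  motion: [3,0,0,0,0,0,0.1,0,0,0,0,0,0,0.1]

```text
time_s: 7.18
eef_pos: [0.5918, 0.0625, 0.0798]
eef_rot: [[0.001, -0.119, 0.993], [0.0, 0.993, 0.119], [-1.0, 0.0, 0.001]]
force: [0.8, -1.2, -2.9]
width: 0.0184
```

send_rows:
  motion: [1.5,0,0,0,0,0,0.1,1,0,0,0,0,0,0.1,0,0,0,0,0,0,0.1]

```text
time_s: 7.55
eef_pos: [0.5916, 0.0627, 0.0769]
eef_rot: [[0.0, -0.119, 0.993], [0.0, 0.993, 0.119], [-1.0, 0.0, 0.0]]
force: [-0.1, 0.1, -0.6]
width: 0.0187
```

Contact: the weight has come off at z 76.9. I'll release, rise and move over the dispenser.

send_rows:
  motion: [0,0,0,0,0,0,0.6,0,0,0,0,0,0,0.9,0,0,0,0,0,0,0.9,-20,0,0,0,0,0,0.9,-40,0,0,0,0,0,0.9]

```text
time_s: 8.18
eef_pos: [0.5897, 0.0626, 0.1354]
eef_rot: [[-0.005, -0.119, 0.993], [-0.001, 0.993, 0.119], [-1.0, -0.0, -0.005]]
force: [0.8, 0.4, 0.5]
width: 0.0769
```

send_rows:
  motion: [-30,0,0,0,0,0,1,-10,-20,-10,0,0,0,1,0,-40,-20,0,0,0,1,0,-40,-20,0,0,0,1,0,0,0,0,0,0,1]

```text
time_s: 8.8
eef_pos: [0.5504, -0.0506, 0.1761]
eef_rot: [[-0.003, -0.107, 0.994], [-0.004, 0.994, 0.107], [-1.0, -0.003, -0.003]]
force: [-0.5, 0.0, -0.0]
width: 0.0852
```

```bash
python3 -c "
from h import *
go((443,-300,170),(443,-300,76),yaw=96.8)
s=imaging.camera('side');crop(s,195,125,335,305,4,'s4.png')"
```

```text
t 8.8 pos [550.4 -50.6 176.1] yaw 96.17 w 85.2 F [-0.5  0.  -0. ]
rotvec deg [-0.63 -0.18  0.19]
(443, -300, 170) -> [   7.3 -236.4 -133.6]
(443, -300, 76) -> [94.   0.3  0.3]
```

View pics/s4.png

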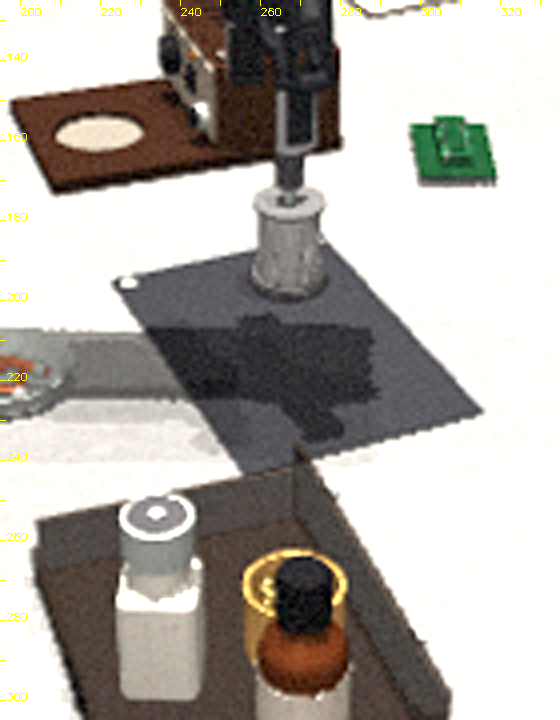

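The reel stands upright on the mat at about (264,195). Next the dispenser.

send_rows:
  motion: [0,-50,-28,0,0,0,1,0,-50,-28,0,0,0,1,0,-50,-28,0,0,0,1,0,-50,-28,0,0,0,1,0,-36,-21.6,0,0,0,1]

```text
time_s: 9.48
eef_pos: [0.4471, -0.2949, 0.176]
eef_rot: [[-0.001, -0.117, 0.993], [-0.0, 0.993, 0.117], [-1.0, 0.0, -0.001]]
force: [0.3, 0.2, 0.2]
width: 0.085
```

send_rows:
  motion: [25,0,0,0,0,0,1,15,0,0,0,0,0,1,0,0,0,0,0,0,1]

```text
time_s: 9.85
eef_pos: [0.4484, -0.2907, 0.1347]
eef_rot: [[-0.004, -0.121, 0.993], [0.003, 0.993, 0.121], [-1.0, 0.003, -0.003]]
force: [0.1, -0.2, 1.1]
width: 0.0852
```

```bash
python3 -c "
from h import *
go((443,-300,76.5),yaw=96.8)"
```

```text
t 9.85 pos [ 448.4 -290.7  134.7] yaw 96.95 w 85.2 F [ 0.1 -0.2  1.1]
rotvec deg [ 0.15 -0.18 -0.18]
(443, -300, 76.5) -> [58.2 -8.7 -6.3]
```

send_rows:
  motion: [0,-8.7,-6.3,0,0,0,1,0,0,0,0,0,0,1,0,0,0,0,0,0,1]

```text
time_s: 10.22
eef_pos: [0.444, -0.3026, 0.1373]
eef_rot: [[0.001, -0.118, 0.993], [-0.0, 0.993, 0.118], [-1.0, -0.001, 0.001]]
force: [0.9, 0.3, 0.5]
width: 0.0854
```

```bash
python3 -c "
from h import *
go((443,-300,76.5),yaw=96.8)"
```

```text
t 10.22 pos [ 444.  -302.6  137.3] yaw 96.8 w 85.4 F [0.9 0.3 0.5]
rotvec deg [0.   0.07 0.04]
(443, -300, 76.5) -> [60.8  2.7 -0.8]
```

send_rows:
  motion: [30,2,-0.8,0,0,0,1,25,0,0,0,0,0,1,6,0,0,0,0,0,1,0,0,0,0,0,0,1]

```text
time_s: 10.72
eef_pos: [0.4429, -0.3004, 0.0759]
eef_rot: [[0.0, -0.119, 0.993], [-0.0, 0.993, 0.119], [-1.0, -0.0, 0.0]]
force: [1.4, 0.1, 0.4]
width: 0.0854
```

```bash
python3 -c "
from h import *
go((443,-300,76.5),yaw=96.8)"
```

```text
t 10.72 pos [ 442.9 -300.4   75.9] yaw 96.82 w 85.4 F [1.4 0.1 0.4]
rotvec deg [0.02 0.01 0.01]
(443, -300, 76.5) -> [-0.6  0.4  0.1]
```

send_rows:
  motion: [0,0,0,0,0,0,0.25,0,0,0,0,0,0,0.25,0,0,0,0,0,0,0.25,0,0,0,0,0,0,0.25]

```text
time_s: 11.22
eef_pos: [0.4431, -0.3005, 0.0764]
eef_rot: [[0.001, -0.119, 0.993], [-0.0, 0.993, 0.119], [-1.0, -0.0, 0.001]]
force: [-1.0, 1.4, 5.2]
width: 0.0344
```

```bash
python3 -c "
from h import *
go((443,-300,76.5),yaw=96.8)"
```

```text
t 11.22 pos [ 443.1 -300.5   76.4] yaw 96.82 w 34.4 F [-1.   1.4  5.2]
rotvec deg [0.02 0.06 0.02]
(443, -300, 76.5) -> [-0.1  0.5 -0.1]
```

send_rows:
  motion: [-10,0,0,0,0,0,0.25,-20,0,0,0,0,0,0.25,-25,0,0,0,0,0,0.25,-20,0,0,0,0,0,0.25,-8,0,0,0,0,0,0.25]

```text
time_s: 11.85
eef_pos: [0.443, -0.3008, 0.1598]
eef_rot: [[0.002, -0.118, 0.993], [-0.001, 0.993, 0.118], [-1.0, -0.001, 0.001]]
force: [-0.8, -0.4, -1.8]
width: 0.0347
```

```bash
python3 -c "
from h import *
go((538,-13,160),(538,-13,77),yaw=96.8)
s=imaging.camera('side');crop(s,195,125,335,305,4,'s5.png')"
```

```text
t 11.85 pos [ 443.  -300.8  159.8] yaw 96.8 w 34.7 F [-0.8 -0.4 -1.8]
rotvec deg [0.   0.08 0.07]
(538, -13, 160) -> [ -0.4 274.5 128.4]
(538, -13, 77) -> [83.   0.1 -0.1]
```

View pics/s5.png

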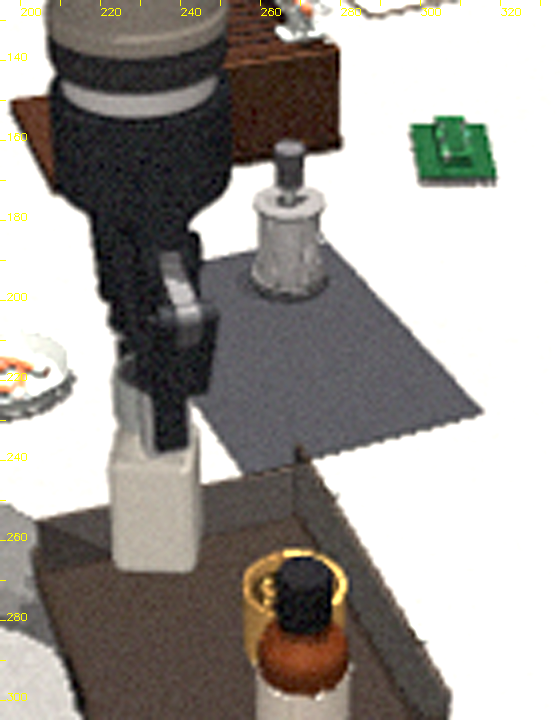

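The dispenser is held upright at about (233,245), and the reel stands at (264,185).

send_rows:
  motion: [0,17,8,0,0,0,0.25,0,34,16,0,0,0,0.25,0,40,18.5,0,0,0,0.25,0,40,18.5,0,0,0,0.25,0,40,18.5,0,0,0,0.25]

```text
time_s: 12.52
eef_pos: [0.5009, -0.1196, 0.1576]
eef_rot: [[-0.002, -0.118, 0.993], [0.0, 0.993, 0.118], [-1.0, 0.0, -0.002]]
force: [0.2, 0.5, -1.4]
width: 0.0347
```

send_rows:
  motion: [0,40,18.5,0,0,0,0.25,0,34,16,0,0,0,0.25,0,20,10,0,0,0,0.25,0,9.5,4.4,0,0,0,0.25,0,0,0,0,0,0,0.25]

```text
time_s: 13.15
eef_pos: [0.5371, -0.0124, 0.1579]
eef_rot: [[-0.001, -0.119, 0.993], [-0.0, 0.993, 0.119], [-1.0, -0.0, -0.002]]
force: [0.5, 0.2, -1.4]
width: 0.0347
```

send_rows:
  motion: [20,0,0,0,0,0,0.25,30,0,0,0,0,0,0.25,22,0,0,0,0,0,0.25,7,0,0,0,0,0,0.25,0,0,0,0,0,0,0.25]

```text
time_s: 13.78
eef_pos: [0.5374, -0.0137, 0.0797]
eef_rot: [[-0.0, -0.117, 0.993], [-0.001, 0.993, 0.117], [-1.0, -0.001, -0.0]]
force: [0.7, -0.2, -1.3]
width: 0.0346
```

```bash
python3 -c "
from h import *
go((538,-13,75.4),yaw=96.8)"
```

```text
t 13.78 pos [537.4 -13.7  79.7] yaw 96.72 w 34.6 F [ 0.7 -0.2 -1.3]
rotvec deg [-0.08 -0.03  0.03]
(538, -13, 75.4) -> [4.3 0.7 0.7]
```

send_rows:
  motion: [2.5,0,0,0,0,0,0.25,1.5,0,0,0,0,0,0.25,0,0,0,0,0,0,0.25]

```text
time_s: 14.15
eef_pos: [0.5378, -0.0125, 0.0759]
eef_rot: [[0.001, -0.119, 0.993], [0.0, 0.993, 0.119], [-1.0, 0.0, 0.001]]
force: [0.7, 0.1, -1.7]
width: 0.035
```

send_rows:
  motion: [1,0,0,0,0,0,0.25,0,0,0,0,0,0,0.25]

```text
time_s: 14.4
eef_pos: [0.5381, -0.0125, 0.0754]
eef_rot: [[0.001, -0.119, 0.993], [0.0, 0.993, 0.119], [-1.0, 0.0, 0.001]]
force: [-0.2, 0.2, 3.9]
width: 0.0344
```

send_rows:
  motion: [0,0,0,0,0,0,0.7,0,0,0,0,0,0,0.9,0,0,0,0,0,0,0.9,-20,0,0,0,0,0,0.9,-40,0,0,0,0,0,0.9]

```text
time_s: 15.02
eef_pos: [0.5358, -0.0124, 0.1334]
eef_rot: [[-0.005, -0.119, 0.993], [-0.0, 0.993, 0.119], [-1.0, 0.0, -0.005]]
force: [-0.2, -1.1, 0.4]
width: 0.077
```

send_rows:
  motion: [-30,0,0,0,0,0,1,-10,-20,-3,0,0,0,1,0,-40,-8,0,0,0,1,0,-50,-10,0,0,0,1,0,0,0,0,0,0,1]

```text
time_s: 15.65
eef_pos: [0.5271, -0.1328, 0.174]
eef_rot: [[-0.002, -0.107, 0.994], [-0.005, 0.994, 0.107], [-1.0, -0.005, -0.003]]
force: [0.2, 0.2, -0.2]
width: 0.0862
```

```bash
python3 -c "
from h import *
go((502,-352,175),(502,-352,77),yaw=96.8)
s=imaging.camera('side');crop(s,195,125,335,305,4,'s6.png')"
```

```text
t 15.65 pos [ 527.1 -132.8  174. ] yaw 96.12 w 86.2 F [ 0.2  0.2 -0.2]
rotvec deg [-0.68 -0.16  0.26]
(502, -352, 175) -> [ 1.000e-01 -2.153e+02 -4.830e+01]
(502, -352, 77) -> [98.   0.5  0.3]
```

View pics/s6.png

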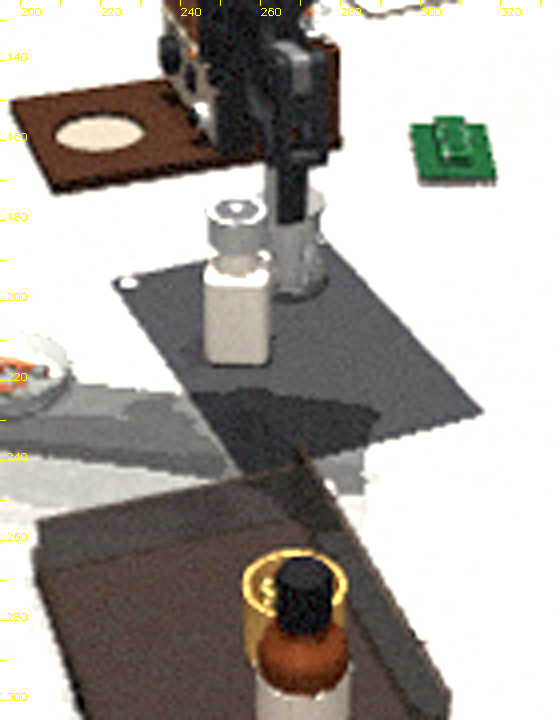

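The dispenser stands upright on the mat at about (252,195). Now the flux.

send_rows:
  motion: [0,-50,-11,0,0,0,1,0,-50,-11,0,0,0,1,0,-50,-11,0,0,0,1,0,-45,-11,0,0,0,1,0,-15,-4,0,0,0,1]

```text
time_s: 16.32
eef_pos: [0.5049, -0.3418, 0.1736]
eef_rot: [[-0.002, -0.114, 0.993], [-0.001, 0.993, 0.114], [-1.0, -0.001, -0.003]]
force: [-0.5, 0.4, 0.4]
width: 0.0852
```

send_rows:
  motion: [0,0,0,0,0,0,1,0,0,0,0,0,0,1]

```text
time_s: 16.58
eef_pos: [0.5082, -0.3355, 0.174]
eef_rot: [[0.0, -0.122, 0.993], [0.003, 0.993, 0.122], [-1.0, 0.003, 0.0]]
force: [-0.5, -0.3, 0.4]
width: 0.0852
```

```bash
python3 - <<'E'
from h import *
go((502,-352,77),yaw=96.8)
s=imaging.camera('side')
g=s["color"].astype(int)
# flux cap in side view: dark pixels around
sub=g[255:290,255:290].max(2); m=np.zeros(g.shape[:2],np.uint8); m[255:290,255:290]=(sub<28)
n,l,st,ce=cv2.connectedComponentsWithStats(m)
for i in range(1,n):
    if st[i,4]>30: print(st[i],ce[i])
# band columns
crop(s,195,125,335,305,4,'s7.png')
for u,v in((271,267.5),(271.5,267)):
    print(plane(s,u,v,.108))
E
```

```text
t 16.57 pos [ 508.2 -335.5  174. ] yaw 97.02 w 85.2 F [-0.5 -0.3  0.4]
rotvec deg [ 0.22  0.02 -0.16]
(502, -352, 77) -> [ 97.  -15.9  -8.2]
[263 264  15  20 235] [270.54893617 273.60425532]
[ 0.50214303 -0.35531219  0.108     ]
[ 0.50335154 -0.35414047  0.108     ]
```

View pics/s7.png

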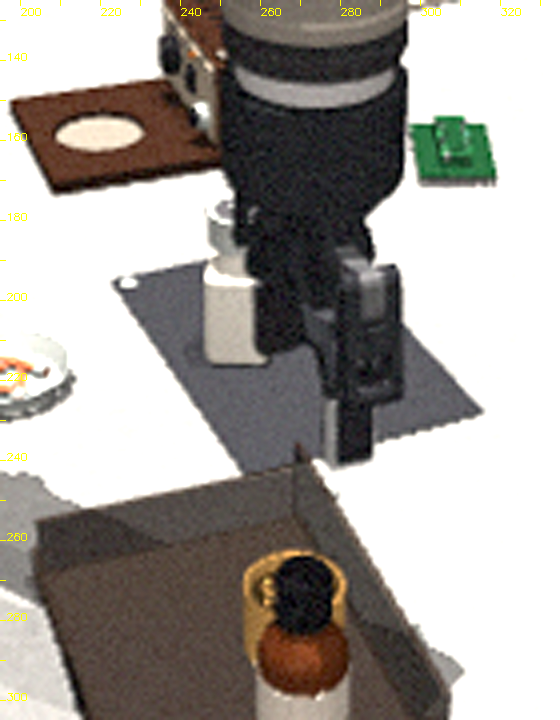

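The gripper is above and about 15 mm to the +y side of the flux cap, whose top is at about (271,268). I'll correct that, then go down.

send_rows:
  motion: [15,-15.5,-7,0,0,0,1,15,0,0,0,0,0,1,0,0,0,0,0,0,1]

```text
time_s: 17.0
eef_pos: [0.5005, -0.3536, 0.1421]
eef_rot: [[-0.004, -0.118, 0.993], [0.003, 0.993, 0.118], [-1.0, 0.004, -0.004]]
force: [1.0, -0.3, 0.2]
width: 0.0855
```

```bash
python3 -c "
from h import *
go((502,-352,76),yaw=96.8)"
```

```text
t 17.0 pos [ 500.5 -353.6  142.1] yaw 96.77 w 85.5 F [ 1.  -0.3  0.2]
rotvec deg [-0.03 -0.2  -0.2 ]
(502, -352, 76) -> [66.1  1.1  1.9]
```

send_rows:
  motion: [30,0.5,1,0,0,0,1,25,0,0,0,0,0,1,9,0,0,0,0,0,1,0,0,0,0,0,0,1]

```text
time_s: 17.5
eef_pos: [0.5029, -0.3538, 0.0804]
eef_rot: [[-0.001, -0.119, 0.993], [0.001, 0.993, 0.119], [-1.0, 0.001, -0.0]]
force: [-0.4, 0.0, 0.0]
width: 0.0854
```

```bash
python3 -c "
from h import *
go((502,-352,76),yaw=96.8)
s=imaging.camera('side');crop(s,215,205,335,325,5,'s8.png')
c=imaging.camera('top');crop(c,345,190,475,290,5,'t8.png')"
```

```text
t 17.5 pos [ 502.9 -353.8   80.4] yaw 96.82 w 85.4 F [-0.4  0.   0. ]
rotvec deg [ 0.02 -0.03 -0.03]
(502, -352, 76) -> [ 4.4  1.9 -0.6]
```

View pics/s8.png

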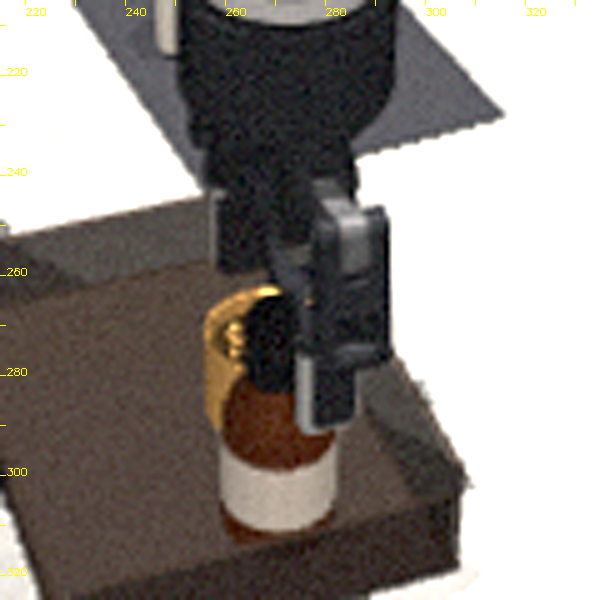

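The cap (about (269,275)) lies between the fingers. I'll close on it.

send_rows:
  motion: [4,0,-0.6,0,0,0,1,0,0,0,0,0,0,0.15,0,0,0,0,0,0,0.15,0,0,0,0,0,0,0.15,0,0,0,0,0,0,0.15]

```text
time_s: 18.23
eef_pos: [0.5026, -0.3543, 0.077]
eef_rot: [[0.001, -0.119, 0.993], [-0.0, 0.993, 0.119], [-1.0, -0.0, 0.001]]
force: [0.1, 0.6, 2.1]
width: 0.0245
```

send_rows:
  motion: [0,0,0,0,0,0,0.15]

```text
time_s: 18.35
eef_pos: [0.5026, -0.3543, 0.0769]
eef_rot: [[0.001, -0.119, 0.993], [-0.0, 0.993, 0.119], [-1.0, -0.0, 0.001]]
force: [0.3, -0.6, 1.4]
width: 0.0243
```

```bash
python3 -c "
from h import *
go((502,-352,76),yaw=96.8)
s=imaging.camera('side');crop(s,215,205,335,325,5,'s9.png')"
```

```text
t 18.35 pos [ 502.6 -354.3   76.9] yaw 96.82 w 24.3 F [ 0.3 -0.6  1.4]
rotvec deg [0.02 0.04 0.02]
(502, -352, 76) -> [ 0.9  2.3 -0.3]
```

View pics/s9.png

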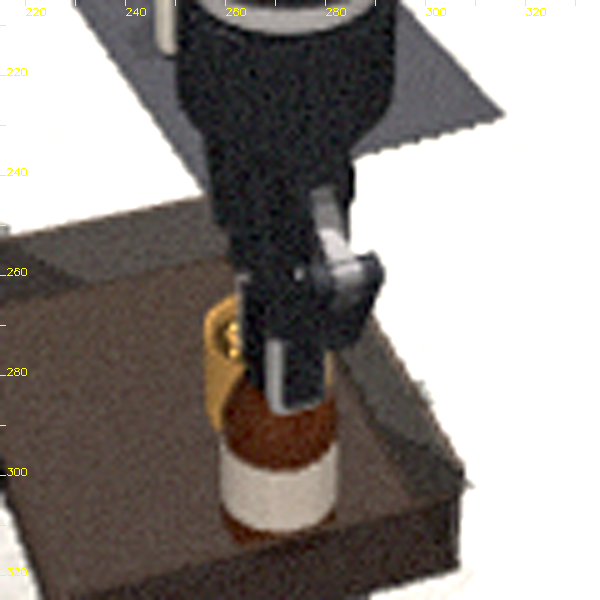

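The cap is gripped and the bottle hasn't shifted: the band still spans columns 259–282. I'll lift it and carry it to (613,-65).

send_rows:
  motion: [-10,0,0,0,0,0,0.15,-22,0,0,0,0,0,0.15,-28,0,0,0,0,0,0.15,-20,0,0,0,0,0,0.15,-8,0,0,0,0,0,0.15]

```text
time_s: 19.02
eef_pos: [0.5026, -0.3548, 0.1663]
eef_rot: [[0.002, -0.118, 0.993], [-0.001, 0.993, 0.118], [-1.0, -0.002, 0.002]]
force: [0.7, -1.0, -2.0]
width: 0.0246
```

```bash
python3 -c "
from h import *
go((613,-65,165),(613,-65,77),yaw=96.8)
s=imaging.camera('side');crop(s,215,145,335,325,4,'s10.png')"
```

```text
t 19.02 pos [ 502.6 -354.8  166.3] yaw 96.8 w 24.6 F [ 0.7 -1.  -2. ]
rotvec deg [0.   0.1  0.09]
(613, -65, 165) -> [  1.1 274.7 143.9]
(613, -65, 77) -> [88.   0.1 -0.2]
```

View pics/s10.png

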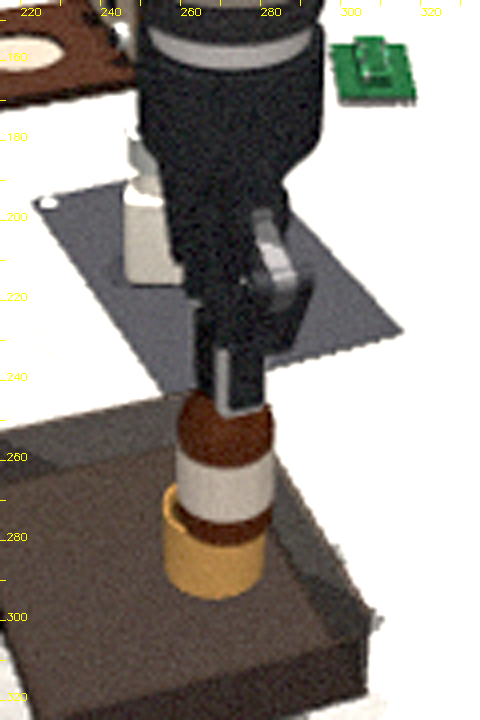

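The flux hangs upright at about (270,262).

send_rows:
  motion: [0,17,9,0,0,0,0.15,0,34,18,0,0,0,0.15,0,40,21,0,0,0,0.15,0,40,21,0,0,0,0.15,0,40,21,0,0,0,0.15]

```text
time_s: 19.7
eef_pos: [0.5713, -0.1697, 0.1631]
eef_rot: [[-0.002, -0.12, 0.993], [0.002, 0.993, 0.12], [-1.0, 0.002, -0.002]]
force: [0.5, -0.7, -1.5]
width: 0.0246
```

send_rows:
  motion: [0,40,21,0,0,0,0.15,0,34,18,0,0,0,0.15,0,20,10,0,0,0,0.15,0,9.7,4.9,0,0,0,0.15,0,0,0,0,0,0,0.15]

```text
time_s: 20.32
eef_pos: [0.6123, -0.0646, 0.1643]
eef_rot: [[-0.001, -0.119, 0.993], [-0.001, 0.993, 0.119], [-1.0, -0.0, -0.001]]
force: [-0.0, -1.0, -1.1]
width: 0.0247
```

send_rows:
  motion: [20,0,0,0,0,0,0.15,30,0,0,0,0,0,0.15,24,0,0,0,0,0,0.15,10,0,0,0,0,0,0.15,0,0,0,0,0,0,0.15]

```text
time_s: 20.95
eef_pos: [0.6119, -0.0658, 0.0804]
eef_rot: [[-0.001, -0.116, 0.993], [-0.001, 0.993, 0.116], [-1.0, -0.001, -0.001]]
force: [0.8, 0.4, -0.4]
width: 0.0247
```

send_rows:
  motion: [3,0,0,0,0,0,0.15,0,0,0,0,0,0,0.15]

```text
time_s: 21.2
eef_pos: [0.6131, -0.0645, 0.0785]
eef_rot: [[0.002, -0.119, 0.993], [-0.0, 0.993, 0.119], [-1.0, -0.0, 0.001]]
force: [-1.1, -0.1, -1.6]
width: 0.0248
```

send_rows:
  motion: [1.5,0,0,0,0,0,0.15,1,0,0,0,0,0,0.15,0,0,0,0,0,0,0.15]

```text
time_s: 21.58
eef_pos: [0.613, -0.0643, 0.0759]
eef_rot: [[0.001, -0.119, 0.993], [0.0, 0.993, 0.119], [-1.0, 0.0, 0.001]]
force: [-1.2, 0.6, 2.9]
width: 0.0247
```

Contact. I'll release, rise and move towards the cup.

send_rows:
  motion: [0,0,0,0,0,0,0.7,0,0,0,0,0,0,0.9,0,0,0,0,0,0,0.9,-20,0,0,0,0,0,0.9,-40,0,0,0,0,0,0.9]

```text
time_s: 22.2
eef_pos: [0.6108, -0.0639, 0.1336]
eef_rot: [[-0.005, -0.119, 0.993], [0.0, 0.993, 0.119], [-1.0, 0.001, -0.005]]
force: [0.5, -0.2, 0.4]
width: 0.077
```

send_rows:
  motion: [-20,0,0,0,0,0,1,0,-20,-11,0,0,0,1,0,-40,-23,0,0,0,1,0,-40,-23,0,0,0,1,0,-40,-23,0,0,0,1]

```text
time_s: 22.82
eef_pos: [0.5468, -0.2157, 0.1535]
eef_rot: [[-0.003, -0.117, 0.993], [-0.0, 0.993, 0.117], [-1.0, 0.0, -0.003]]
force: [-0.1, -0.8, 0.7]
width: 0.0853
```

```bash
python3 -c "
from h import *
go((512.5,-291.5,140),(512.5,-291.5,12),yaw=96.8)
s=imaging.camera('side');crop(s,195,125,335,305,4,'s11.png')
c=imaging.camera('top');crop(c,205,155,465,300,3,'t11.png')"
```

```text
t 22.82 pos [ 546.8 -215.7  153.5] yaw 96.7 w 85.3 F [-0.1 -0.8  0.7]
rotvec deg [-0.1  -0.19 -0.01]
(512.5, -291.5, 140) -> [ 13.6 -71.3 -42.8]
(512.5, -291.5, 12) -> [128.   -0.    0.4]
```

View pics/s11.png

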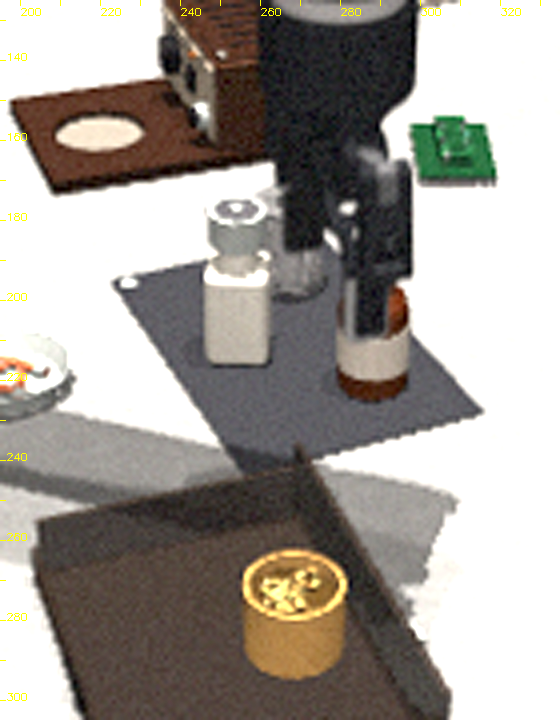

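View pics/t11.png

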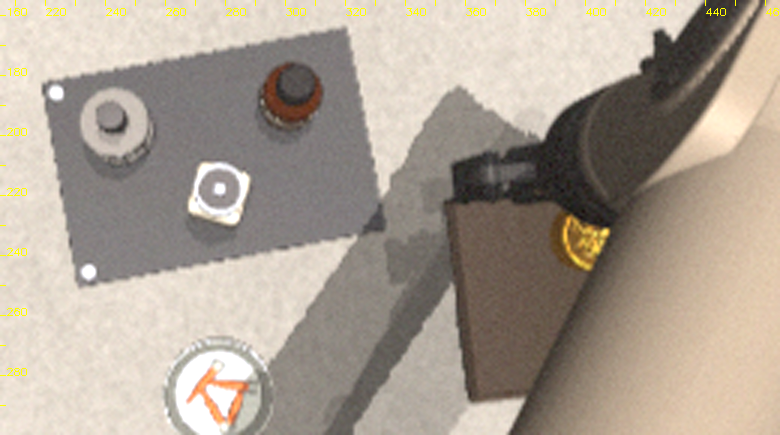

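All three stand upright on the mat: reel (242,197), dispenser (278,218) and flux (302,186) in the top view. The cup is untouched, with its rim at (268,271) in the side view. Now I'll fetch the cup.

send_rows:
  motion: [0,-30,-18,0,0,0,1,0,-28,-17,0,0,0,1,13,-13,-8,0,0,0,1,0,0,0,0,0,0,1,0,0,0,0,0,0,1]

```text
time_s: 23.55
eef_pos: [0.5161, -0.2864, 0.1412]
eef_rot: [[-0.001, -0.121, 0.993], [0.002, 0.993, 0.121], [-1.0, 0.002, -0.0]]
force: [-0.9, -0.5, 0.3]
width: 0.0854
```

```bash
python3 -c "
from h import *
go((512.5,-291.5,80),(512.5,-291.5,12),yaw=96.8)"
```

```text
t 23.55 pos [ 516.1 -286.4  141.2] yaw 96.93 w 85.4 F [-0.9 -0.5  0.3]
rotvec deg [ 0.13 -0.02 -0.13]
(512.5, -291.5, 80) -> [61.2 -4.7 -4.1]
(512.5, -291.5, 12) -> [68.  -0.1  0. ]
```

send_rows:
  motion: [20,-4.5,-3.8,0,0,0,1,30,0,0,0,0,0,1,11,0,0,0,0,0,1,0,0,0,0,0,0,1]

```text
time_s: 24.05
eef_pos: [0.5126, -0.2919, 0.0806]
eef_rot: [[-0.001, -0.121, 0.993], [0.001, 0.993, 0.121], [-1.0, 0.001, -0.001]]
force: [0.0, 0.7, -0.1]
width: 0.0856
```

```bash
python3 -c "
from h import *
go((512.5,-291.5,12),yaw=96.8)
s=imaging.camera('side');crop(s,215,205,335,325,5,'s12.png')"
```

```text
t 24.05 pos [ 512.6 -291.9   80.6] yaw 96.92 w 85.6 F [ 0.   0.7 -0.1]
rotvec deg [ 0.12 -0.05 -0.07]
(512.5, -291.5, 12) -> [68.6  0.3  0. ]
```

View pics/s12.png

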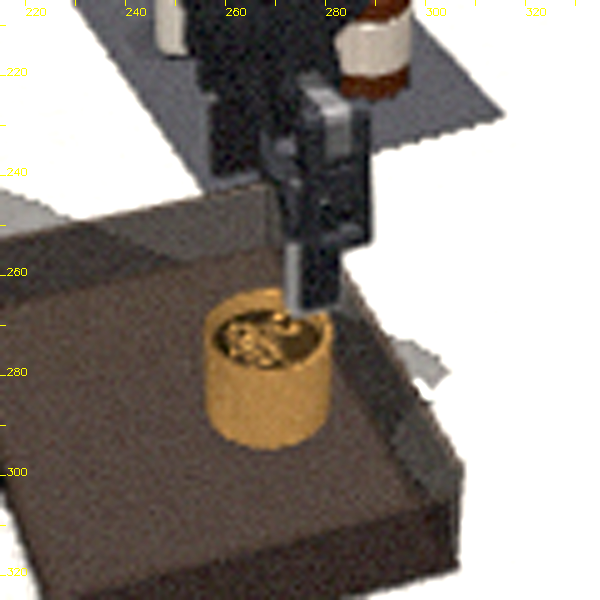

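```bash
python3 -c "
from h import *
s=imaging.camera('side')
for z in(.08,.094): print(z,proj(s,(.5177,-.3345,z)),proj(s,(.5195,-.348,z)), proj(s,(.508,-.248,z)))"
```

```text
0.08 [276.40277512 270.75441536] [279.00725886 275.2228429 ] [261.99434341 244.41945686]
0.094 [276.50538856 265.0563064 ] [279.13352317 269.49169967] [261.97620724 238.93523598]
```

send_rows:
  motion: [25,0,0,0,0,0,1,25,0,0,0,0,0,1,11,0,0,0,0,0,1,0,0,0,0,0,0,1]

```text
time_s: 24.65
eef_pos: [0.5124, -0.2933, 0.0203]
eef_rot: [[-0.0, -0.119, 0.993], [0.0, 0.993, 0.119], [-1.0, 0.0, -0.0]]
force: [0.2, 0.0, -0.2]
width: 0.0856
```

```bash
python3 -c "
from h import *
go((512.5,-291.5,12),yaw=96.8)
s=imaging.camera('side');crop(s,215,205,335,325,5,'s13.png')"
```

```text
t 24.65 pos [ 512.4 -293.3   20.3] yaw 96.82 w 85.6 F [ 0.2  0.  -0.2]
rotvec deg [ 0.02 -0.   -0.  ]
(512.5, -291.5, 12) -> [8.3 1.8 0.4]
```

View pics/s13.png

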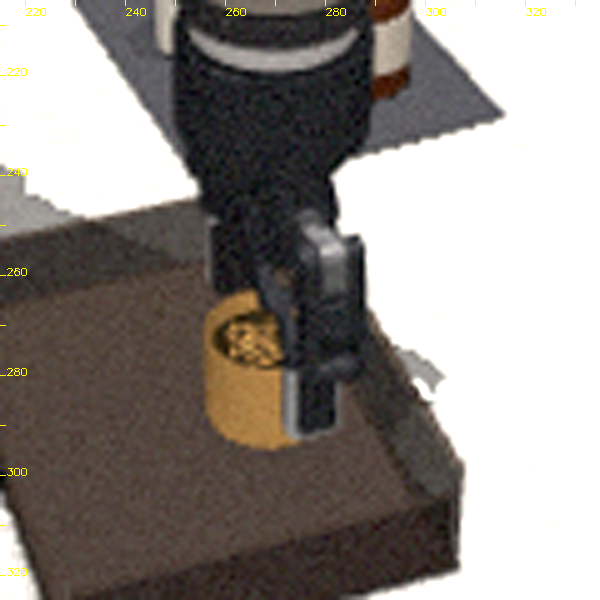

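The cup sits between the fingers. I'll go down the last 8 mm and close.

send_rows:
  motion: [8,1.3,0.3,0,0,0,1,0,0,0,0,0,0,0.5,0,0,0,0,0,0,0.5,0,0,0,0,0,0,0.5,0,0,0,0,0,0,0.5]

```text
time_s: 25.32
eef_pos: [0.5128, -0.2924, 0.0127]
eef_rot: [[0.001, -0.118, 0.993], [-0.001, 0.993, 0.118], [-1.0, -0.001, 0.001]]
force: [-0.2, -0.7, 2.1]
width: 0.0501
```

```bash
python3 -c "
from h import *
go((512.5,-291.5,12),yaw=96.8)
s=imaging.camera('side');crop(s,215,205,335,325,5,'s14.png')"
```

```text
t 25.32 pos [ 512.8 -292.4   12.7] yaw 96.8 w 50.1 F [-0.2 -0.7  2.1]
rotvec deg [0.   0.06 0.04]
(512.5, -291.5, 12) -> [ 0.7  1.  -0.2]
```

View pics/s14.png

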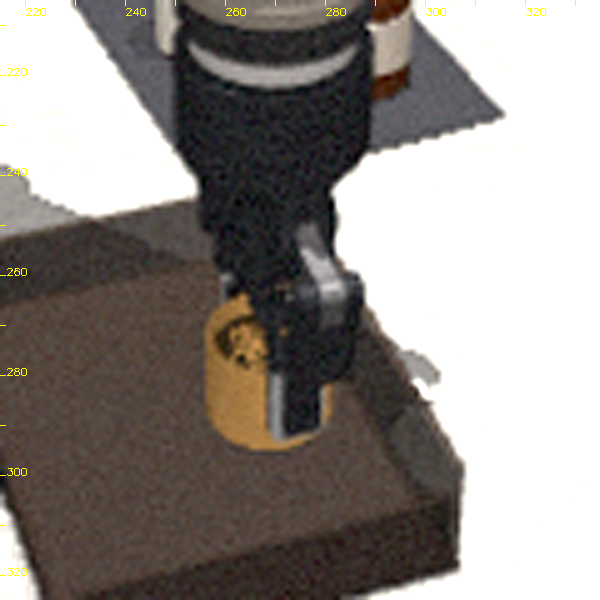

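```bash
python3 -c "
from h import *
s=imaging.camera('side')
for y in(-.3185,-.330):
  for z in(.010,.015,.02,.025): print(y,z,proj(s,(.5128+.118*(-y-.292),y,z)))"
```

```text
-0.3185 0.01 [273.20997027 292.51423823]
-0.3185 0.015 [273.23535787 290.66112643]
-0.3185 0.02 [273.26089062 288.79742017]
-0.3185 0.025 [273.28656976 286.92302833]
-0.33 0.01 [275.18659039 296.33889538]
-0.33 0.015 [275.21792426 294.47815226]
-0.33 0.02 [275.24943907 292.60666372]
-0.33 0.025 [275.28113641 290.72433642]
```

send_rows:
  motion: [-10,0,0,0,0,0,0.4,-20,0,0,0,0,0,0.4,-30,0,0,0,0,0,0.4,-35,0,0,0,0,0,0.4,-30,0,0,0,0,0,0.4]

```text
time_s: 26.05
eef_pos: [0.5119, -0.2918, 0.1383]
eef_rot: [[-0.0, -0.118, 0.993], [0.0, 0.993, 0.118], [-1.0, 0.0, -0.0]]
force: [-0.6, -0.9, -0.9]
width: 0.0499
```

send_rows:
  motion: [-12,0,0,0,0,0,0.4,0,0,0,0,0,0,0.4]

```text
time_s: 26.3
eef_pos: [0.5124, -0.292, 0.1493]
eef_rot: [[0.001, -0.119, 0.993], [-0.0, 0.993, 0.119], [-1.0, -0.0, 0.001]]
force: [-0.7, -0.2, -1.7]
width: 0.05
```

```bash
python3 -c "
from h import *
go((491,306,150),(491,306,15),yaw=96.8)
s=imaging.camera('side');crop(s,215,145,335,325,4,'s15.png')"
```

```text
t 26.3 pos [ 512.4 -292.   149.3] yaw 96.81 w 50.0 F [-0.7 -0.2 -1.7]
rotvec deg [0.01 0.03 0.01]
(491, 306, 150) -> [ -0.7 596.4  49.7]
(491, 306, 15) -> [ 1.35e+02  0.00e+00 -1.00e-01]
```

View pics/s15.png

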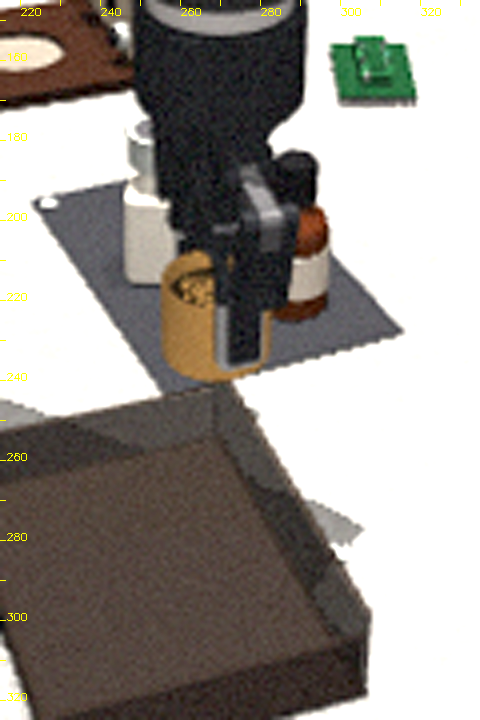

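The cup is held level at about (268,222). I'll carry it to the well, 596 mm along tool y.

send_rows:
  motion: [0,20,1.7,0,0,0,0.4,0,40,3.3,0,0,0,0.4,0,45,3.75,0,0,0,0.4,0,45,3.75,0,0,0,0.4,0,45,3.75,0,0,0,0.4]

```text
time_s: 26.98
eef_pos: [0.5039, -0.0946, 0.1473]
eef_rot: [[-0.004, -0.119, 0.993], [0.0, 0.993, 0.119], [-1.0, 0.001, -0.003]]
force: [1.5, 0.5, -1.7]
width: 0.0501
```

send_rows:
  motion: [0,45,3.75,0,0,0,0.4,0,45,3.75,0,0,0,0.4,0,45,3.75,0,0,0,0.4,0,45,3.75,0,0,0,0.4,0,45,3.75,0,0,0,0.4]

```text
time_s: 27.6
eef_pos: [0.4957, 0.1303, 0.1473]
eef_rot: [[-0.003, -0.119, 0.993], [-0.001, 0.993, 0.119], [-1.0, -0.001, -0.003]]
force: [-0.2, 0.3, -1.0]
width: 0.05
```

send_rows:
  motion: [0,45,3.75,0,0,0,0.4,0,40,3.3,0,0,0,0.4,0,30,2.5,0,0,0,0.4,0,20,1.7,0,0,0,0.4,0,0,0,0,0,0,0.4]

```text
time_s: 28.22
eef_pos: [0.4914, 0.2658, 0.1479]
eef_rot: [[-0.002, -0.122, 0.993], [-0.001, 0.993, 0.122], [-1.0, -0.001, -0.002]]
force: [-0.1, -0.1, -2.3]
width: 0.0502
```

```bash
python3 -c "
from h import *
go((491,306,150),(491,306,15),yaw=96.8)"
```

```text
t 28.23 pos [491.4 265.8 147.9] yaw 96.98 w 50.2 F [-0.1 -0.1 -2.3]
rotvec deg [ 0.18 -0.13  0.03]
(491, 306, 150) -> [-2.2 39.9  4.5]
(491, 306, 15) -> [1.35e+02 1.00e-01 3.00e-01]
```

send_rows:
  motion: [0,20,2,0,0,0,0.4,0,15,2,0,0,0,0.4,0,4.5,0.3,0,0,0,0.4,0,0,0,0,0,0,0.4]

```text
time_s: 28.72
eef_pos: [0.492, 0.3044, 0.149]
eef_rot: [[-0.0, -0.119, 0.993], [-0.0, 0.993, 0.119], [-1.0, -0.0, -0.0]]
force: [-0.2, -0.3, -2.1]
width: 0.0501
```

send_rows:
  motion: [25,0,0,0,0,0,0.4,35,0,0,0,0,0,0.4,15,0,0,0,0,0,0.4,5,0,0,0,0,0,0.4,0,0,0,0,0,0,0.4]

```text
time_s: 29.35
eef_pos: [0.4927, 0.3043, 0.0698]
eef_rot: [[0.001, -0.118, 0.993], [0.001, 0.993, 0.118], [-1.0, 0.0, 0.001]]
force: [-0.3, 1.0, -1.3]
width: 0.0502
```

```bash
python3 -c "
from h import *
go((491,306,15),yaw=96.8)
s=imaging.camera('side');crop(s,175,95,305,185,6,'s16.png')
c=imaging.camera('top');crop(c,80,145,190,280,4,'t16.png')"
```

```text
t 29.35 pos [492.7 304.3  69.8] yaw 96.79 w 50.2 F [-0.3  1.  -1.3]
rotvec deg [-0.01  0.07 -0.02]
(491, 306, 15) -> [54.8  1.8 -1.6]
```

View pics/s16.png

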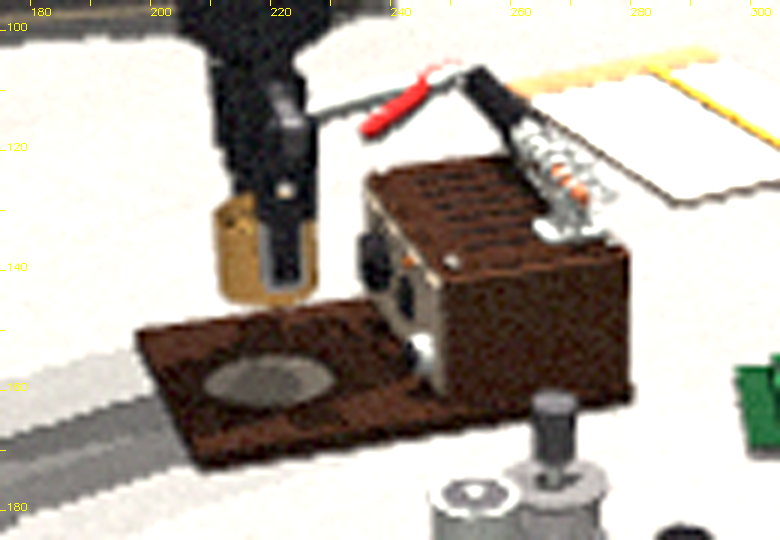

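View pics/t16.png

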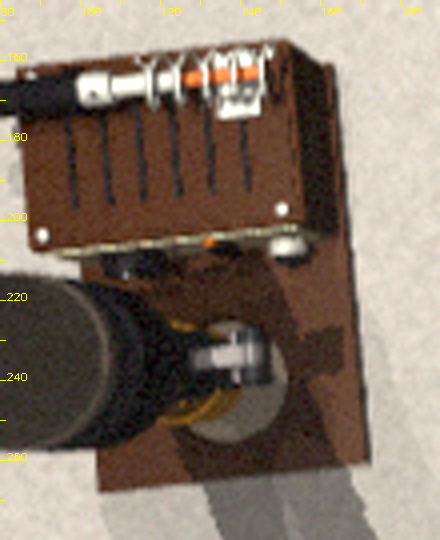

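The side view shows the level cup above the well (ellipse centre about (218,158)). I'll cross-check the well position from the side view.

```bash
python3 -c "
from h import *
s=imaging.camera('side');c=imaging.camera('top')
for z in(.005,.012): print(plane(s,175+270/6-.4,95+380/6-.4,z))
print(proj(s,(.491,.306,.008)),proj(c,(.491,.306,.008)))"
```

```text
[0.4908369  0.31293333 0.005     ]
[0.48935036 0.29895776 0.012     ]
[219.89536327 158.04242435] [136.55145987 239.92527065]
```

send_rows:
  motion: [15,1.8,-1.6,0,0,0,0.4,20,0,0,0,0,0,0.4,8,0,0,0,0,0,0.4,0,0,0,0,0,0,0.4]

```text
time_s: 30.05
eef_pos: [0.4895, 0.3055, 0.0252]
eef_rot: [[-0.002, -0.119, 0.993], [-0.001, 0.993, 0.119], [-1.0, -0.001, -0.002]]
force: [0.5, 0.7, -1.2]
width: 0.05
```

```bash
python3 -c "
from h import *
go((491,306,14),yaw=96.8)
s=imaging.camera('side');crop(s,175,95,305,185,6,'s17.png')"
```

```text
t 30.05 pos [489.5 305.5  25.2] yaw 96.81 w 50.0 F [ 0.5  0.7 -1.2]
rotvec deg [ 0.01 -0.1   0.05]
(491, 306, 14) -> [11.2  0.3  1.5]
```

View pics/s17.png

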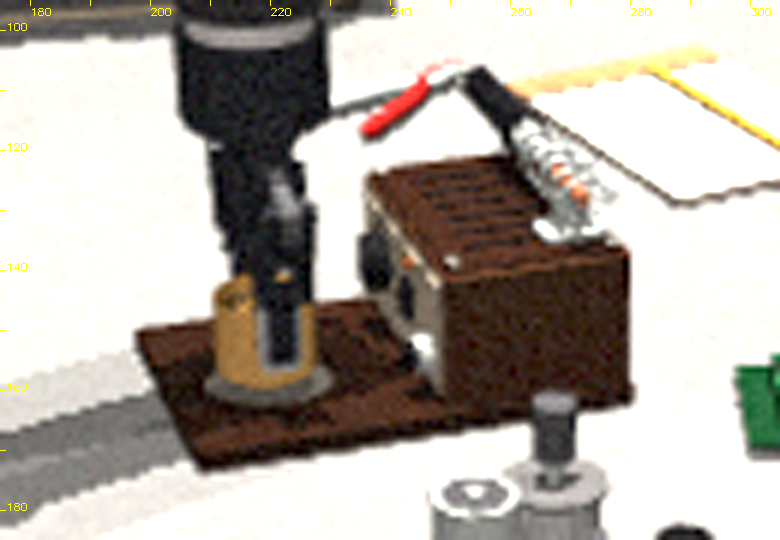

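The cup is just above the well and centred to within a couple of millimetres. I'll lower it.

send_rows:
  motion: [5,0.3,1.5,0,0,0,0.4,4,0,0,0,0,0,0.4,1,0,0,0,0,0,0.4,0,0,0,0,0,0,0.4]

```text
time_s: 30.6
eef_pos: [0.4917, 0.3063, 0.0161]
eef_rot: [[-0.0, -0.119, 0.993], [-0.0, 0.993, 0.119], [-1.0, -0.0, -0.0]]
force: [0.2, 0.4, -1.4]
width: 0.0504
```

send_rows:
  motion: [1,0,0,0,0,0,0.4,0,0,0,0,0,0,0.4]

```text
time_s: 30.85
eef_pos: [0.4917, 0.3063, 0.0151]
eef_rot: [[-0.0, -0.119, 0.993], [0.0, 0.993, 0.119], [-1.0, 0.0, -0.0]]
force: [-0.8, -0.3, -1.9]
width: 0.0501
```

send_rows:
  motion: [1,0,0,0,0,0,0.4,0.8,0,0,0,0,0,0.4,0,0,0,0,0,0,0.4]

```text
time_s: 31.22
eef_pos: [0.4917, 0.3064, 0.0137]
eef_rot: [[0.0, -0.119, 0.993], [0.0, 0.993, 0.119], [-1.0, 0.0, 0.0]]
force: [-0.1, -0.3, 1.4]
width: 0.05
```

Contact at 13.7 mm, as predicted. I'll open and rise straight up.

send_rows:
  motion: [0,0,0,0,0,0,0.8,0,0,0,0,0,0,1,0,0,0,0,0,0,1,0,0,0,0,0,0,1]

```text
time_s: 31.72
eef_pos: [0.4917, 0.3063, 0.0133]
eef_rot: [[0.0, -0.119, 0.993], [0.0, 0.993, 0.119], [-1.0, 0.0, 0.0]]
force: [0.1, 0.3, -0.1]
width: 0.0853
```

send_rows:
  motion: [-15,0,0,0,0,0,1,-30,0,0,0,0,0,1,-40,0,0,0,0,0,1,-40,0,0,0,0,0,1,-30,0,0,0,0,0,1]

```text
time_s: 32.35
eef_pos: [0.4926, 0.3066, 0.1717]
eef_rot: [[0.003, -0.118, 0.993], [0.002, 0.993, 0.118], [-1.0, 0.002, 0.003]]
force: [0.1, 0.5, 0.4]
width: 0.0856
```

send_rows:
  motion: [0,-20,0,0,0,0,1,0,-45,0,0,0,0,1,0,-50,0,0,0,0,1,0,0,0,0,0,0,1]

```text
time_s: 32.85
eef_pos: [0.5061, 0.1841, 0.1681]
eef_rot: [[-0.0, -0.107, 0.994], [-0.004, 0.994, 0.107], [-1.0, -0.004, -0.001]]
force: [0.4, 0.0, 0.1]
width: 0.0854
```

```bash
python3 -c "
from h import *
go((613,-64.3,165),(613,-64.3,76),yaw=96.8)
s=imaging.camera('side');crop(s,175,95,315,235,4,'s18.png')
c=imaging.camera('top');crop(c,80,145,340,280,3,'t18.png')"
```

```text
t 32.85 pos [506.1 184.1 168.1] yaw 96.17 w 85.4 F [0.4 0.  0.1]
rotvec deg [-0.63 -0.05  0.24]
(613, -64.3, 165) -> [   4.2 -258.4   79.6]
(613, -64.3, 76) -> [89.   0.4  0.1]
```

View pics/s18.png

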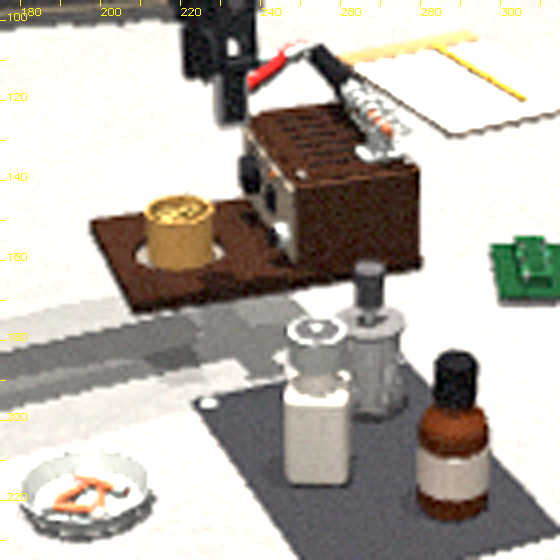

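View pics/t18.png

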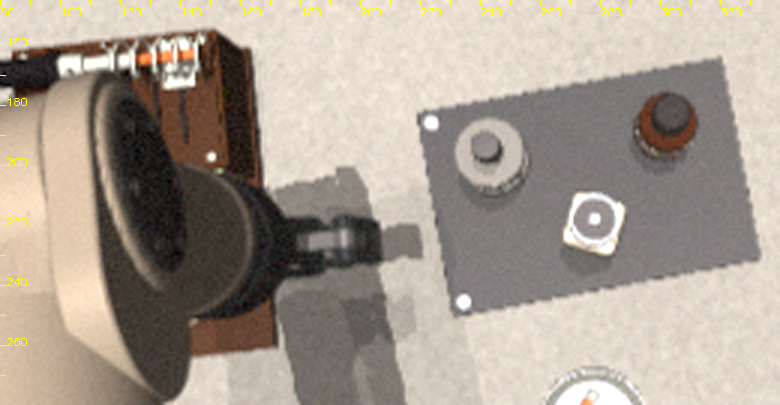

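The cup is seated in the well at about (219,155) in the side view, with the reel, dispenser and flux standing on the mat. I'll check its centring, then take the flux back first.

```bash
python3 -c "
from h import *
s=imaging.camera('side')
g=s['color'].astype(int);m=((g[:,:,0]-g[:,:,2]>60)&(g[:,:,0]>110)).astype(np.uint8);m[:140]=0;m[166:]=0;m[:,:205]=0;m[:,236:]=0
k=max(cv2.findContours(m,0,2)[0],key=cv2.contourArea);print(cv2.boundingRect(k))
x,y,w,h=cv2.boundingRect(k)
print('pred centre cols',proj(s,(.491,.306,.005)),proj(s,(.491,.306,.047)),'obs col',x+w/2-.5,'rim',y,'bottom',y+h-1)
print(proj(s,np.array((.491,.306,.005))-.026*np.array((.24,.97,0))), proj(s,np.array((.491,.306,.047))+.026*np.array((.24,.97,0))))"
```

```text
(211, 144, 18, 7)
pred centre cols [219.94413509 158.90411721] [219.25142852 146.66548833] obs col 219.5 rim 144 bottom 150
[219.00688253 162.71211978] [220.18498812 143.10309771]
```

send_rows:
  motion: [0,-50,15.5,0,0,0,1,0,-50,15.5,0,0,0,1,0,-50,15.5,0,0,0,1,0,-50,15.5,0,0,0,1,0,-40,12,0,0,0,1]

```text
time_s: 33.62
eef_pos: [0.608, -0.0378, 0.1678]
eef_rot: [[-0.0, -0.12, 0.993], [0.0, 0.993, 0.12], [-1.0, 0.0, -0.0]]
force: [-0.1, 0.4, 0.2]
width: 0.0853
```

send_rows:
  motion: [0,-18,5.5,0,0,0,1,0,0,0,0,0,0,1,0,0,0,0,0,0,1]

```text
time_s: 34.0
eef_pos: [0.6146, -0.051, 0.168]
eef_rot: [[-0.001, -0.123, 0.992], [0.003, 0.992, 0.123], [-1.0, 0.003, -0.001]]
force: [-0.8, -0.1, 0.1]
width: 0.085
```

```bash
python3 -c "
from h import *
go((613,-64.3,130),(613,-64.3,76),yaw=96.8)"
```

```text
t 34.0 pos [614.6 -51.  168. ] yaw 97.04 w 85.0 F [-0.8 -0.1  0.1]
rotvec deg [ 0.24 -0.04 -0.16]
(613, -64.3, 130) -> [ 37.9 -13.1  -3.2]
(613, -64.3, 76) -> [54.  -0.2  0. ]
```

send_rows:
  motion: [20,-12.5,-2.5,0,0,0,1,17,0,0,0,0,0,1,0,0,0,0,0,0,1,0,0,0,0,0,0,1]

```text
time_s: 34.5
eef_pos: [0.6142, -0.0659, 0.1317]
eef_rot: [[0.001, -0.12, 0.993], [0.001, 0.993, 0.12], [-1.0, 0.001, 0.001]]
force: [-0.5, -0.9, 0.9]
width: 0.0853
```

```bash
python3 -c "
from h import *
go((613,-64.3,130),(613,-64.3,76),yaw=96.8)
s=imaging.camera('side');crop(s,235,125,335,245,5,'s19.png')"
```

```text
t 34.5 pos [614.2 -65.9 131.7] yaw 96.91 w 85.3 F [-0.5 -0.9  0.9]
rotvec deg [ 0.11  0.04 -0.04]
(613, -64.3, 130) -> [ 1.7  1.7 -1. ]
(613, -64.3, 76) -> [54. -0. -0.]
```

View pics/s19.png

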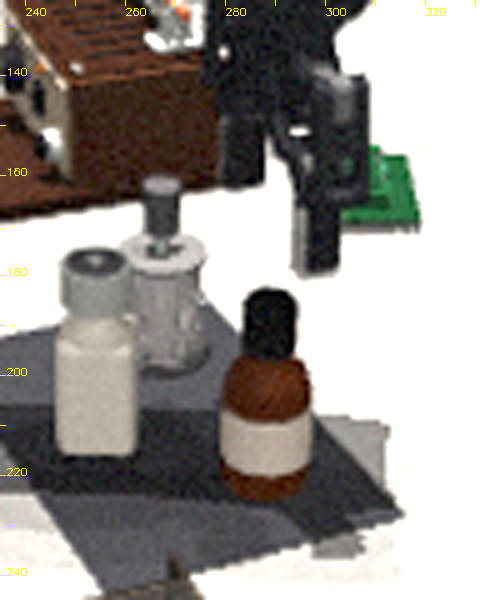

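The gripper is above the flux cap (about (287,188)) and everything is standing. I'll go down and grip.

send_rows:
  motion: [25,1.4,-1,0,0,0,1,20,0,0,0,0,0,1,9,0,0,0,0,0,1,0,0,0,0,0,0,1]

```text
time_s: 35.05
eef_pos: [0.6128, -0.0659, 0.0773]
eef_rot: [[-0.0, -0.119, 0.993], [0.0, 0.993, 0.119], [-1.0, 0.0, -0.0]]
force: [-0.3, -0.4, 0.1]
width: 0.0851
```

```bash
python3 -c "
from h import *
go((613,-64.3,76),yaw=96.8)"
```

```text
t 35.05 pos [612.8 -65.9  77.3] yaw 96.82 w 85.1 F [-0.3 -0.4  0.1]
rotvec deg [ 0.02 -0.01 -0.  ]
(613, -64.3, 76) -> [1.3 1.5 0.4]
```

send_rows:
  motion: [1.2,1.5,0.3,0,0,0,1,0,0,0,0,0,0,0.15,0,0,0,0,0,0,0.15,0,0,0,0,0,0,0.15,0,0,0,0,0,0,0.15]

```text
time_s: 35.67
eef_pos: [0.6131, -0.0645, 0.0765]
eef_rot: [[0.001, -0.119, 0.993], [0.0, 0.993, 0.119], [-1.0, -0.0, 0.001]]
force: [-0.1, 0.6, 1.1]
width: 0.0246
```

send_rows:
  motion: [0,0,0,0,0,0,0.15]

```text
time_s: 35.8
eef_pos: [0.6132, -0.0645, 0.0765]
eef_rot: [[0.001, -0.119, 0.993], [0.0, 0.993, 0.119], [-1.0, -0.0, 0.001]]
force: [0.5, 0.4, 2.2]
width: 0.0248
```

```bash
python3 -c "
from h import *
go((613,-64.3,76),yaw=96.8)"
```

```text
t 35.8 pos [613.2 -64.5  76.5] yaw 96.82 w 24.8 F [0.5 0.4 2.2]
rotvec deg [0.02 0.05 0.  ]
(613, -64.3, 76) -> [ 0.5  0.2 -0.2]
```

send_rows:
  motion: [-10,0,0,0,0,0,0.15,-22,0,0,0,0,0,0.15,-30,0,0,0,0,0,0.15,-22,0,0,0,0,0,0.15,-6,0,0,0,0,0,0.15]

```text
time_s: 36.42
eef_pos: [0.6138, -0.0649, 0.1681]
eef_rot: [[0.003, -0.118, 0.993], [-0.0, 0.993, 0.118], [-1.0, -0.001, 0.003]]
force: [-1.0, 0.3, -1.1]
width: 0.0247
```

```bash
python3 -c "
from h import *
go((502.6,-354,166),(502.6,-354,77.5),yaw=96.8)"
```

```text
t 36.42 pos [613.8 -64.9 168.1] yaw 96.8 w 24.7 F [-1.   0.3 -1.1]
rotvec deg [0.   0.19 0.05]
(502.6, -354, 166) -> [   1.9 -273.9 -144.7]
(502.6, -354, 77.5) -> [88.5  0.1 -0.3]
```

send_rows:
  motion: [0,-17,-9,0,0,0,0.15,0,-34,-18,0,0,0,0.15,0,-40,-21,0,0,0,0.15,0,-40,-21,0,0,0,0.15,0,-40,-21,0,0,0,0.15]

```text
time_s: 37.05
eef_pos: [0.541, -0.2475, 0.1646]
eef_rot: [[-0.003, -0.117, 0.993], [0.0, 0.993, 0.117], [-1.0, 0.001, -0.003]]
force: [0.7, 0.3, -0.9]
width: 0.0242
```

send_rows:
  motion: [0,-40,-21,0,0,0,0.15,0,-34,-18,0,0,0,0.15,0,-20,-10.7,0,0,0,0.15,0,-8.9,-5,0,0,0,0.15,0,0,0,0,0,0,0.15]

```text
time_s: 37.67
eef_pos: [0.5003, -0.3542, 0.1653]
eef_rot: [[-0.002, -0.117, 0.993], [0.001, 0.993, 0.117], [-1.0, 0.001, -0.002]]
force: [0.2, -0.1, -0.7]
width: 0.0244
```

send_rows:
  motion: [0,0,0,0,0,0,0.15,0,0,0,0,0,0,0.15]

```text
time_s: 37.92
eef_pos: [0.5026, -0.3521, 0.166]
eef_rot: [[0.0, -0.121, 0.993], [0.001, 0.993, 0.121], [-1.0, 0.001, 0.0]]
force: [0.5, 0.8, -0.6]
width: 0.0245
```

```bash
python3 -c "
from h import *
go((502.6,-354,166),(502.6,-354,77.5),yaw=96.8)"
```

```text
t 37.92 pos [ 502.6 -352.1  166. ] yaw 96.96 w 24.5 F [ 0.5  0.8 -0.6]
rotvec deg [ 0.16  0.02 -0.05]
(502.6, -354, 166) -> [-0.  -1.9 -0.2]
(502.6, -354, 77.5) -> [88.5 -0.1 -0. ]
```

send_rows:
  motion: [20,-1.2,0,0,0,0,0.15,30,0,0,0,0,0,0.15,24,0,0,0,0,0,0.15,9,0,0,0,0,0,0.15,0,0,0,0,0,0,0.15]

```text
time_s: 38.55
eef_pos: [0.502, -0.3542, 0.0829]
eef_rot: [[-0.001, -0.12, 0.993], [0.001, 0.993, 0.12], [-1.0, 0.001, -0.0]]
force: [0.5, 0.8, -0.3]
width: 0.0244
```

send_rows:
  motion: [1.5,0,0,0,0,0,0.15,0,0,0,0,0,0,0.15]

```text
time_s: 38.8
eef_pos: [0.5023, -0.3553, 0.0826]
eef_rot: [[0.002, -0.119, 0.993], [-0.001, 0.993, 0.119], [-1.0, -0.001, 0.001]]
force: [0.1, -0.9, -0.4]
width: 0.0249
```

```bash
python3 -c "
from h import *
go((502.6,-354,77.5),yaw=96.8)
s=imaging.camera('side');crop(s,215,205,335,325,5,'s20.png')"
```

```text
t 38.8 pos [ 502.3 -355.3   82.6] yaw 96.81 w 24.9 F [ 0.1 -0.9 -0.4]
rotvec deg [0.01 0.08 0.07]
(502.6, -354, 77.5) -> [5.1 1.2 0.4]
```

View pics/s20.png

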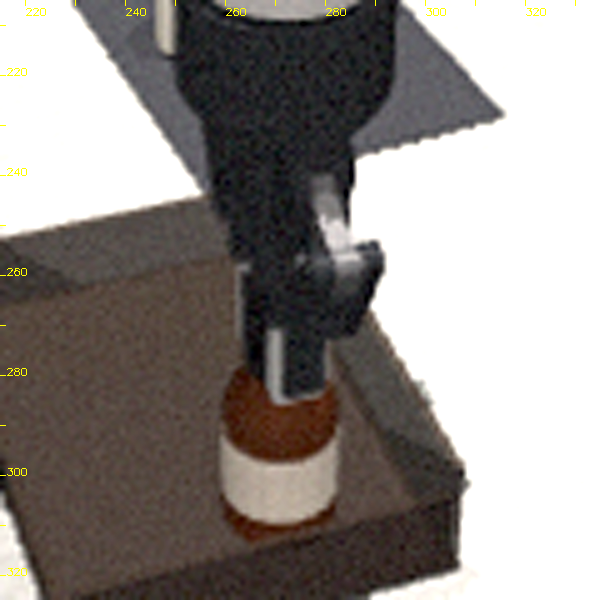

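The flux is 5 mm above its spot, upright, with the band in the same columns (259–282) as at the start. I'll lower it to contact.

send_rows:
  motion: [2,1,0.3,0,0,0,0.15,2,0,0,0,0,0,0.15,0,0,0,0,0,0,0.15]

```text
time_s: 39.22
eef_pos: [0.502, -0.3537, 0.0775]
eef_rot: [[0.0, -0.119, 0.993], [0.0, 0.993, 0.119], [-1.0, 0.0, 0.0]]
force: [0.3, -1.0, -0.6]
width: 0.0247
```

send_rows:
  motion: [1,0,0,0,0,0,0.15,0,0,0,0,0,0,0.15]

```text
time_s: 39.48
eef_pos: [0.5022, -0.3538, 0.0775]
eef_rot: [[0.001, -0.119, 0.993], [0.0, 0.993, 0.119], [-1.0, 0.0, 0.001]]
force: [-0.7, 2.0, 5.1]
width: 0.0242
```

Contact (+5 N). I'll release and head for the dispenser at (538,-12.5).

send_rows:
  motion: [0,0,0,0,0,0,0.7,0,0,0,0,0,0,0.9,0,0,0,0,0,0,0.9,-20,0,0,0,0,0,0.9,-40,0,0,0,0,0,0.9]

```text
time_s: 40.1
eef_pos: [0.5007, -0.3526, 0.135]
eef_rot: [[-0.004, -0.119, 0.993], [0.003, 0.993, 0.119], [-1.0, 0.003, -0.004]]
force: [0.9, -0.8, 0.6]
width: 0.077
```

send_rows:
  motion: [-30,0,0,0,0,0,1,-5,20,3,0,0,0,1,0,50,9,0,0,0,1,0,50,10,0,0,0,1,0,50,12,0,0,0,1]

```text
time_s: 40.72
eef_pos: [0.5155, -0.1795, 0.1716]
eef_rot: [[0.0, -0.118, 0.993], [0.0, 0.993, 0.118], [-1.0, 0.0, 0.0]]
force: [1.1, -0.6, 0.6]
width: 0.0857
```

```bash
python3 -c "
from h import *
go((538,-12.5,165),(538,-12.5,76),yaw=96.8)
s=imaging.camera('side');crop(s,195,165,335,325,4,'s21.png')"
```

```text
t 40.73 pos [ 515.5 -179.5  171.6] yaw 96.77 w 85.7 F [ 1.1 -0.6  0.6]
rotvec deg [-0.03  0.02 -0.  ]
(538, -12.5, 165) -> [  6.6 163.2  42.1]
(538, -12.5, 76) -> [89. -0. -0.]
```

View pics/s21.png

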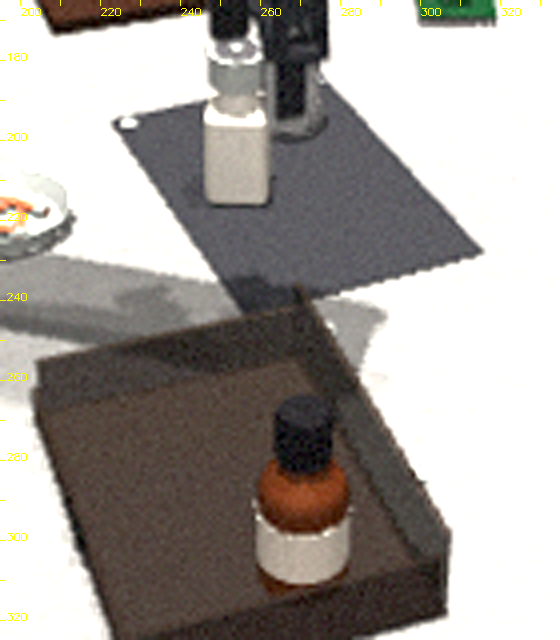

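The flux stands on its spot, cap top at (271,268) as at the start. Next the dispenser.

send_rows:
  motion: [0,45,11,0,0,0,1,0,50,13,0,0,0,1,0,45,12,0,0,0,1,5,18,5,0,0,0,1,0,0,0,0,0,0,1]

```text
time_s: 41.4
eef_pos: [0.5372, -0.0184, 0.1658]
eef_rot: [[-0.002, -0.121, 0.993], [-0.0, 0.993, 0.121], [-1.0, -0.0, -0.002]]
force: [0.7, -0.5, -0.2]
width: 0.0853
```

send_rows:
  motion: [10,0,0,0,0,0,1,15,0,0,0,0,0,1,0,0,0,0,0,0,1]

```text
time_s: 41.78
eef_pos: [0.5358, -0.0206, 0.1396]
eef_rot: [[-0.004, -0.116, 0.993], [-0.001, 0.993, 0.116], [-1.0, -0.0, -0.004]]
force: [-0.6, 0.1, 0.0]
width: 0.0855
```

```bash
python3 -c "
from h import *
go((538,-12.5,130),(538,-12.5,76),yaw=96.8)"
```

```text
t 41.77 pos [535.8 -20.6 139.6] yaw 96.67 w 85.5 F [-0.6  0.1  0. ]
rotvec deg [-0.13 -0.24  0.  ]
(538, -12.5, 130) -> [9.6 7.8 3.2]
(538, -12.5, 76) -> [54.   0.   0.2]
```

send_rows:
  motion: [10,7.8,2,0,0,0,1,0,0,0,0,0,0,1,0,0,0,0,0,0,1]

```text
time_s: 42.15
eef_pos: [0.5388, -0.011, 0.1317]
eef_rot: [[0.0, -0.119, 0.993], [-0.0, 0.993, 0.119], [-1.0, -0.0, 0.0]]
force: [0.4, 0.3, -0.2]
width: 0.0855
```

```bash
python3 -c "
from h import *
go((538,-12.5,76),yaw=96.8)"
```

```text
t 42.15 pos [538.8 -11.  131.7] yaw 96.85 w 85.5 F [ 0.4  0.3 -0.2]
rotvec deg [0.05 0.02 0.01]
(538, -12.5, 76) -> [55.7 -1.4 -1. ]
```

send_rows:
  motion: [25,-1,-0.8,0,0,0,1,20,0,0,0,0,0,1,10,0,0,0,0,0,1,0,0,0,0,0,0,1]

```text
time_s: 42.65
eef_pos: [0.5377, -0.0124, 0.0764]
eef_rot: [[-0.001, -0.119, 0.993], [-0.0, 0.993, 0.119], [-1.0, -0.0, -0.001]]
force: [-0.0, -0.4, 0.5]
width: 0.0851
```

send_rows:
  motion: [0,0,0,0,0,0,1]

```text
time_s: 42.78
eef_pos: [0.5388, -0.0124, 0.0775]
eef_rot: [[0.002, -0.119, 0.993], [-0.0, 0.993, 0.119], [-1.0, -0.0, 0.002]]
force: [1.2, -0.8, 0.6]
width: 0.0855
```

```bash
python3 -c "
from h import *
go((538,-12.5,75.6),yaw=96.8)"
```

```text
t 42.77 pos [538.8 -12.4  77.5] yaw 96.81 w 85.5 F [ 1.2 -0.8  0.6]
rotvec deg [0.01 0.1  0.02]
(538, -12.5, 75.6) -> [ 1.9  0.  -0.8]
```

send_rows:
  motion: [1.6,0,-0.3,0,0,0,1,0,0,0,0,0,0,0.25,0,0,0,0,0,0,0.25,0,0,0,0,0,0,0.25,0,0,0,0,0,0,0.25]

```text
time_s: 43.4
eef_pos: [0.5378, -0.0122, 0.0753]
eef_rot: [[0.0, -0.119, 0.993], [0.0, 0.993, 0.119], [-1.0, 0.0, 0.0]]
force: [-0.2, 0.6, 1.5]
width: 0.0349
```

```bash
python3 -c "
from h import *
go((538,-12.5,75.6),yaw=96.8)"
```

```text
t 43.4 pos [537.8 -12.2  75.3] yaw 96.82 w 34.9 F [-0.2  0.6  1.5]
rotvec deg [ 0.02  0.02 -0.01]
(538, -12.5, 75.6) -> [-0.3 -0.3  0.2]
```

send_rows:
  motion: [-10,0,0,0,0,0,0.25,-22,0,0,0,0,0,0.25,-28,0,0,0,0,0,0.25,-20,0,0,0,0,0,0.25,-6,0,0,0,0,0,0.25]

```text
time_s: 44.02
eef_pos: [0.5385, -0.0126, 0.1625]
eef_rot: [[0.003, -0.118, 0.993], [0.0, 0.993, 0.118], [-1.0, -0.0, 0.003]]
force: [0.0, 0.3, -2.5]
width: 0.0345
```

```bash
python3 -c "
from h import *
go((443,-300.3,160),(443,-300.3,76.4),yaw=96.8)"
```

```text
t 44.02 pos [538.5 -12.6 162.5] yaw 96.8 w 34.5 F [ 0.   0.3 -2.5]
rotvec deg [0.   0.16 0.02]
(443, -300.3, 160) -> [   2.3 -274.4 -128.9]
(443, -300.3, 76.4) -> [83.6  0.  -0.2]
```

send_rows:
  motion: [0,-17,-8,0,0,0,0.25,0,-34,-16,0,0,0,0.25,0,-40,-18.8,0,0,0,0.25,0,-40,-18.8,0,0,0,0.25,0,-40,-18.8,0,0,0,0.25]

```text
time_s: 44.65
eef_pos: [0.4755, -0.1941, 0.1598]
eef_rot: [[-0.003, -0.117, 0.993], [-0.0, 0.993, 0.117], [-1.0, 0.0, -0.003]]
force: [0.5, 0.2, -2.5]
width: 0.0346
```

send_rows:
  motion: [0,-40,-18.8,0,0,0,0.25,0,-34,-16,0,0,0,0.25,0,-20,-9.4,0,0,0,0.25,0,-9.4,-4.3,0,0,0,0.25,0,0,0,0,0,0,0.25]

```text
time_s: 45.28
eef_pos: [0.441, -0.3006, 0.1603]
eef_rot: [[-0.002, -0.117, 0.993], [0.001, 0.993, 0.117], [-1.0, 0.001, -0.001]]
force: [-0.2, 0.5, -2.2]
width: 0.0343
```

send_rows:
  motion: [0,0,0,0,0,0,0.25,0,0,0,0,0,0,0.25]

```text
time_s: 45.52
eef_pos: [0.4428, -0.2987, 0.1609]
eef_rot: [[0.0, -0.121, 0.993], [0.001, 0.993, 0.121], [-1.0, 0.001, 0.0]]
force: [-0.4, 0.1, -0.7]
width: 0.0349
```

```bash
python3 -c "
from h import *
go((443,-300.3,76.4),yaw=96.8)"
```

```text
t 45.52 pos [ 442.8 -298.7  160.9] yaw 96.96 w 34.9 F [-0.4  0.1 -0.7]
rotvec deg [ 0.16  0.01 -0.05]
(443, -300.3, 76.4) -> [84.5 -1.6 -0. ]
```

send_rows:
  motion: [20,-0.8,0,0,0,0,0.25,30,0,0,0,0,0,0.25,22,0,0,0,0,0,0.25,7,0,0,0,0,0,0.25,0,0,0,0,0,0,0.25]

```text
time_s: 46.15
eef_pos: [0.4426, -0.3005, 0.0821]
eef_rot: [[-0.0, -0.119, 0.993], [0.0, 0.993, 0.119], [-1.0, 0.0, -0.0]]
force: [-0.3, -0.4, -2.3]
width: 0.0345
```

send_rows:
  motion: [1.5,0,0,0,0,0,0.25,0,0,0,0,0,0,0.25]

```text
time_s: 46.4
eef_pos: [0.4428, -0.3013, 0.0813]
eef_rot: [[0.002, -0.119, 0.993], [-0.001, 0.993, 0.119], [-1.0, -0.001, 0.001]]
force: [-0.4, 0.2, -1.7]
width: 0.0345
```

```bash
python3 -c "
from h import *
go((443,-300.3,76.4),yaw=96.8)
s=imaging.camera('side');crop(s,195,205,335,325,5,'s22.png')"
```

```text
t 46.4 pos [ 442.8 -301.3   81.3] yaw 96.82 w 34.5 F [-0.4  0.2 -1.7]
rotvec deg [0.02 0.08 0.05]
(443, -300.3, 76.4) -> [4.9 0.9 0.3]
```

View pics/s22.png

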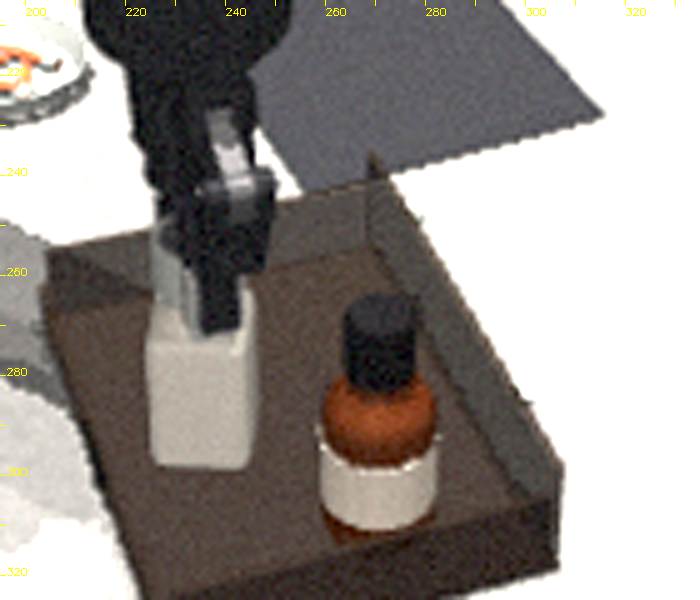

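The dispenser hovers upright over its spot at about (235,285), and the flux stands at (271,290).

send_rows:
  motion: [2.5,0.8,0.2,0,0,0,0.25,1.8,0,0,0,0,0,0.25,0,0,0,0,0,0,0.25]

```text
time_s: 46.82
eef_pos: [0.4425, -0.3, 0.0764]
eef_rot: [[0.0, -0.119, 0.993], [0.0, 0.993, 0.119], [-1.0, 0.0, 0.0]]
force: [0.2, 1.3, 0.4]
width: 0.0347
```

send_rows:
  motion: [0.7,0,0,0,0,0,0.25,0,0,0,0,0,0,0.25]

```text
time_s: 47.08
eef_pos: [0.4427, -0.3, 0.0763]
eef_rot: [[0.001, -0.119, 0.993], [0.0, 0.993, 0.119], [-1.0, 0.0, 0.001]]
force: [-0.6, 1.8, 4.5]
width: 0.0347
```

Contact. I'll release, then go for the reel at (591.6,62.7).

send_rows:
  motion: [0,0,0,0,0,0,0.7,0,0,0,0,0,0,0.9,0,0,0,0,0,0,0.9,-20,0,0,0,0,0,0.9,-40,0,0,0,0,0,0.9]

```text
time_s: 47.7
eef_pos: [0.441, -0.299, 0.1344]
eef_rot: [[-0.004, -0.119, 0.993], [0.002, 0.993, 0.119], [-1.0, 0.003, -0.004]]
force: [1.6, -0.6, -0.1]
width: 0.077
```

send_rows:
  motion: [-30,0,0,0,0,0,1,-5,20,9,0,0,0,1,0,50,25,0,0,0,1,0,50,25,0,0,0,1,0,50,25,0,0,0,1]

```text
time_s: 48.32
eef_pos: [0.5061, -0.1198, 0.1706]
eef_rot: [[0.001, -0.118, 0.993], [-0.0, 0.993, 0.118], [-1.0, -0.0, 0.001]]
force: [1.6, -0.1, 0.2]
width: 0.0854
```

```bash
python3 -c "
from h import *
go((591.6,62.7,165),(591.6,62.7,77),yaw=96.8)"
```

```text
t 48.33 pos [ 506.1 -119.8  170.6] yaw 96.78 w 85.4 F [ 1.6 -0.1  0.2]
rotvec deg [-0.02  0.04  0.01]
(591.6, 62.7, 165) -> [  5.6 171.1 106.4]
(591.6, 62.7, 77) -> [88.   0.  -0.1]
```

send_rows:
  motion: [0,50,31,0,0,0,1,0,50,31,0,0,0,1,0,45,28,0,0,0,1,5,24,15,0,0,0,1,0,0,0,0,0,0,1]

```text
time_s: 48.95
eef_pos: [0.5898, 0.0627, 0.1643]
eef_rot: [[-0.002, -0.125, 0.992], [0.001, 0.992, 0.125], [-1.0, 0.001, -0.001]]
force: [-0.3, -0.8, 0.5]
width: 0.0854
```

send_rows:
  motion: [15,0,0,0,0,0,1,10,0,0,0,0,0,1,0,0,0,0,0,0,1]

```text
time_s: 49.32
eef_pos: [0.5884, 0.0574, 0.1391]
eef_rot: [[-0.003, -0.116, 0.993], [-0.001, 0.993, 0.116], [-1.0, -0.0, -0.003]]
force: [1.0, 0.0, -0.1]
width: 0.0851
```

```bash
python3 -c "
from h import *
go((591.6,62.7,130),yaw=96.8)"
```

```text
t 49.33 pos [588.4  57.4 139.1] yaw 96.67 w 85.1 F [ 1.   0.  -0.1]
rotvec deg [-0.13 -0.19  0.02]
(591.6, 62.7, 130) -> [9.1 4.9 3.8]
```

send_rows:
  motion: [8,4.5,2.8,0,0,0,1,0,0,0,0,0,0,1,0,0,0,0,0,0,1]

```text
time_s: 49.7
eef_pos: [0.5922, 0.0638, 0.1326]
eef_rot: [[0.0, -0.119, 0.993], [-0.0, 0.993, 0.119], [-1.0, -0.0, 0.0]]
force: [0.3, -0.1, -0.9]
width: 0.0855
```

```bash
python3 -c "
from h import *
go((591.6,62.7,77),yaw=96.8)
s=imaging.camera('side');crop(s,195,105,335,325,3,'s23.png')"
```

```text
t 49.7 pos [592.2  63.8 132.6] yaw 96.83 w 85.5 F [ 0.3 -0.1 -0.9]
rotvec deg [0.03 0.02 0.01]
(591.6, 62.7, 77) -> [55.6 -1.1 -0.8]
```

View pics/s23.png

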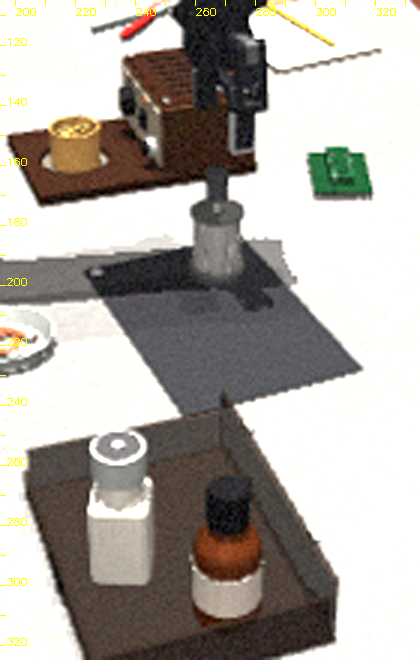

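The dispenser (235,275) and flux (270,290) are back in the box, the cup is in the well at (219,152), and the reel (266,190) is the last one. I'll go down to it.

send_rows:
  motion: [25,-0.8,-0.8,0,0,0,1,20,0,0,0,0,0,1,10,0,0,0,0,0,1,0,0,0,0,0,0,1,0,0,0,0,0,0,1]

```text
time_s: 50.38
eef_pos: [0.5922, 0.0628, 0.0785]
eef_rot: [[0.002, -0.119, 0.993], [0.0, 0.993, 0.119], [-1.0, -0.0, 0.002]]
force: [0.1, 0.2, 0.7]
width: 0.0854
```

```bash
python3 -c "
from h import *
go((591.6,62.7,77),yaw=96.8)"
```

```text
t 50.38 pos [592.2  62.8  78.5] yaw 96.81 w 85.4 F [0.1 0.2 0.7]
rotvec deg [0.01 0.11 0.  ]
(591.6, 62.7, 77) -> [ 1.5 -0.1 -0.7]
```

send_rows:
  motion: [1,0,-0.3,0,0,0,1,0,0,0,0,0,0,0.1,0,0,0,0,0,0,0.1,0,0,0,0,0,0,0.1,0,0,0,0,0,0,0.1]

```text
time_s: 51.0
eef_pos: [0.5911, 0.0629, 0.0765]
eef_rot: [[-0.0, -0.119, 0.993], [0.0, 0.993, 0.119], [-1.0, 0.0, -0.0]]
force: [-0.0, 0.6, -0.3]
width: 0.0186
```

send_rows:
  motion: [0,0,0,0,0,0,0.1]

```text
time_s: 51.12
eef_pos: [0.5911, 0.063, 0.0765]
eef_rot: [[0.0, -0.119, 0.993], [0.0, 0.993, 0.119], [-1.0, 0.0, 0.0]]
force: [0.2, 0.6, -0.1]
width: 0.0183
```

```bash
python3 -c "
from h import *
go((591.6,62.7,77),yaw=96.8)"
```

```text
t 51.12 pos [591.1  63.   76.5] yaw 96.82 w 18.3 F [ 0.2  0.6 -0.1]
rotvec deg [ 0.02  0.01 -0.01]
(591.6, 62.7, 77) -> [-0.5 -0.3  0.5]
```

send_rows:
  motion: [-10,0,0,0,0,0,0.1,-22,0,0,0,0,0,0.1,-28,0,0,0,0,0,0.1,-20,0,0,0,0,0,0.1,-6,0,0,0,0,0,0.1]

```text
time_s: 51.75
eef_pos: [0.592, 0.0626, 0.1643]
eef_rot: [[0.003, -0.118, 0.993], [0.0, 0.993, 0.118], [-1.0, -0.0, 0.003]]
force: [-0.1, 0.0, -2.2]
width: 0.0189
```

```bash
python3 -c "
from h import *
go((492.7,-242.5,160),(492.7,-242.5,77.3),yaw=96.8)"
```

```text
t 51.75 pos [592.   62.6 164.3] yaw 96.8 w 18.9 F [-0.1  0.  -2.2]
rotvec deg [0.   0.17 0.  ]
(492.7, -242.5, 160) -> [   3.9 -291.2 -134.7]
(492.7, -242.5, 77.3) -> [82.7  0.  -0.2]
```

send_rows:
  motion: [0,-17,-8,0,0,0,0.1,0,-34,-16,0,0,0,0.1,0,-40,-18.5,0,0,0,0.1,0,-40,-18.5,0,0,0,0.1,0,-40,-18.5,0,0,0,0.1]

```text
time_s: 52.38
eef_pos: [0.5298, -0.1192, 0.1612]
eef_rot: [[-0.003, -0.117, 0.993], [-0.0, 0.993, 0.117], [-1.0, -0.0, -0.003]]
force: [0.4, -1.2, -1.9]
width: 0.0187
```

send_rows:
  motion: [0,-40,-18.5,0,0,0,0.1,0,-40,-18.5,0,0,0,0.1,0,-27,-12,0,0,0,0.1,0,-13.2,-6.2,0,0,0,0.1,0,0,0,0,0,0,0.1]

```text
time_s: 53.0
eef_pos: [0.4905, -0.2433, 0.1619]
eef_rot: [[-0.002, -0.116, 0.993], [0.0, 0.993, 0.116], [-1.0, 0.001, -0.002]]
force: [0.3, 0.9, -1.8]
width: 0.0187
```

send_rows:
  motion: [0,0,0,0,0,0,0.1,0,0,0,0,0,0,0.1]

```text
time_s: 53.25
eef_pos: [0.4926, -0.2404, 0.1623]
eef_rot: [[-0.0, -0.122, 0.993], [0.001, 0.993, 0.122], [-1.0, 0.001, 0.0]]
force: [0.1, 0.9, -2.6]
width: 0.0185
```

```bash
python3 -c "
from h import *
go((492.7,-242.5,77.3),yaw=96.8)"
```

```text
t 53.25 pos [ 492.6 -240.4  162.3] yaw 97.0 w 18.5 F [ 0.1  0.9 -2.6]
rotvec deg [ 0.2   0.   -0.06]
(492.7, -242.5, 77.3) -> [85.  -2.2 -0.2]
```

send_rows:
  motion: [20,-1,0,0,0,0,0.1,30,0,0,0,0,0,0.1,22,0,0,0,0,0,0.1,8,0,0,0,0,0,0.1,0,0,0,0,0,0,0.1]

```text
time_s: 53.88
eef_pos: [0.4922, -0.2427, 0.0824]
eef_rot: [[-0.0, -0.12, 0.993], [0.0, 0.993, 0.12], [-1.0, 0.0, -0.0]]
force: [0.4, 1.3, -2.7]
width: 0.0185
```

send_rows:
  motion: [1,0,0,0,0,0,0.1,0,0,0,0,0,0,0.1]

```text
time_s: 54.12
eef_pos: [0.4927, -0.2436, 0.0824]
eef_rot: [[0.002, -0.119, 0.993], [-0.001, 0.993, 0.119], [-1.0, -0.001, 0.002]]
force: [-0.3, 0.1, -2.4]
width: 0.0187
```

```bash
python3 -c "
from h import *
go((492.7,-242.5,77.3),yaw=96.8)
s=imaging.camera('side');crop(s,195,205,335,325,5,'s24.png')"
```

```text
t 54.12 pos [ 492.7 -243.6   82.4] yaw 96.82 w 18.7 F [-0.3  0.1 -2.4]
rotvec deg [0.02 0.09 0.05]
(492.7, -242.5, 77.3) -> [5.1 1.1 0.2]
```

View pics/s24.png

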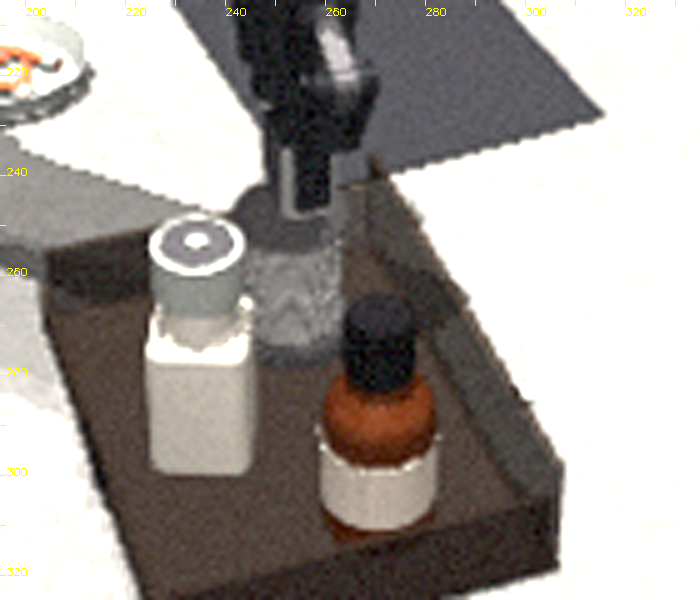

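The reel is upright about 5 mm above its spot (at (252,265)), clear of the dispenser. I'll lower it.

send_rows:
  motion: [2.5,0.8,0.2,0,0,0,0.1,1.8,0,0,0,0,0,0.1,0,0,0,0,0,0,0.1]

```text
time_s: 54.55
eef_pos: [0.4923, -0.2423, 0.0775]
eef_rot: [[0.0, -0.119, 0.993], [0.0, 0.993, 0.119], [-1.0, 0.0, 0.0]]
force: [0.1, 0.7, 1.0]
width: 0.0186
```

send_rows:
  motion: [0.7,0,0,0,0,0,0.1,0,0,0,0,0,0,0.1]

```text
time_s: 54.8
eef_pos: [0.4925, -0.2423, 0.0775]
eef_rot: [[0.001, -0.119, 0.993], [0.001, 0.993, 0.119], [-1.0, 0.0, 0.001]]
force: [-0.9, 2.6, 4.8]
width: 0.0187
```

Contact. I'll release, rise and back away for a final check.

send_rows:
  motion: [0,0,0,0,0,0,0.7,0,0,0,0,0,0,0.9,0,0,0,0,0,0,0.9,-20,0,0,0,0,0,0.9,-40,0,0,0,0,0,0.9]

```text
time_s: 55.42
eef_pos: [0.4906, -0.2416, 0.1353]
eef_rot: [[-0.005, -0.118, 0.993], [0.002, 0.993, 0.118], [-1.0, 0.002, -0.004]]
force: [0.5, 0.3, 0.2]
width: 0.0768
```

send_rows:
  motion: [-30,0,0,0,0,0,1,-25,20,0,0,0,0,1,-20,45,0,0,0,0,1,0,50,0,0,0,0,1,0,50,0,0,0,0,1]

```text
time_s: 56.05
eef_pos: [0.4725, -0.0774, 0.2119]
eef_rot: [[0.001, -0.118, 0.993], [0.0, 0.993, 0.118], [-1.0, -0.0, 0.001]]
force: [0.9, 1.0, -0.1]
width: 0.0855
```

send_rows:
  motion: [0,40,0,0,0,0,1,0,20,0,0,0,0,1,0,0,0,0,0,0,1,0,0,0,0,0,0,1,0,0,0,0,0,0,1]

```text
time_s: 56.68
eef_pos: [0.4655, -0.0208, 0.2116]
eef_rot: [[0.0, -0.116, 0.993], [-0.001, 0.993, 0.116], [-1.0, -0.001, 0.0]]
force: [-0.2, 0.4, 0.0]
width: 0.0853
```

```bash
python3 -c "
from h import *
go()
s=imaging.camera('side');crop(s,175,95,335,335,3,'s25.png')
c=imaging.camera('top');crop(c,345,200,465,300,6,'t25.png');cv2.imwrite('pics/t25f.png',c['color'][:,:,::-1])
b=cv2.imread('pics/side0.png')[:,:,::-1].astype(int);d=np.abs(s['color'].astype(int)-b).max(2)[225:335,195:315]
print('side box diff >60 px:',(d>60).sum(), np.argwhere(d>60).min(0)if (d>60).any() else '',np.argwhere(d>60).max(0)if (d>60).any() else '')
"
```

```text
t 56.67 pos [465.5 -20.8 211.6] yaw 96.64 w 85.3 F [-0.2  0.4  0. ]
side box diff >60 px: 171 [ 0 16] [74 86]
```

View pics/s25.png

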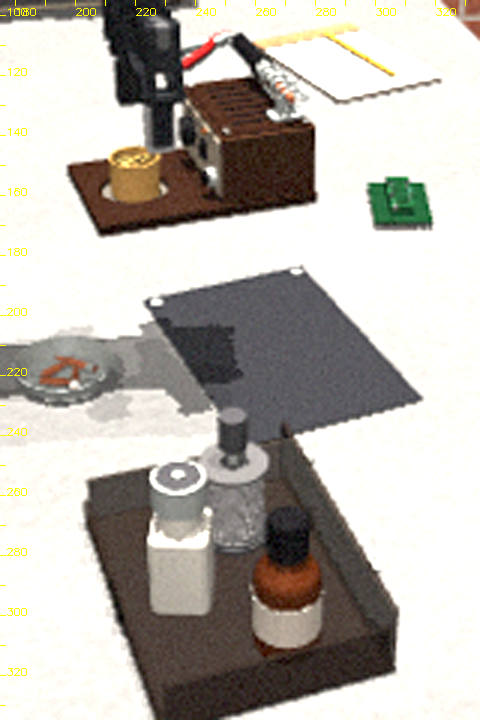

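View pics/t25.png

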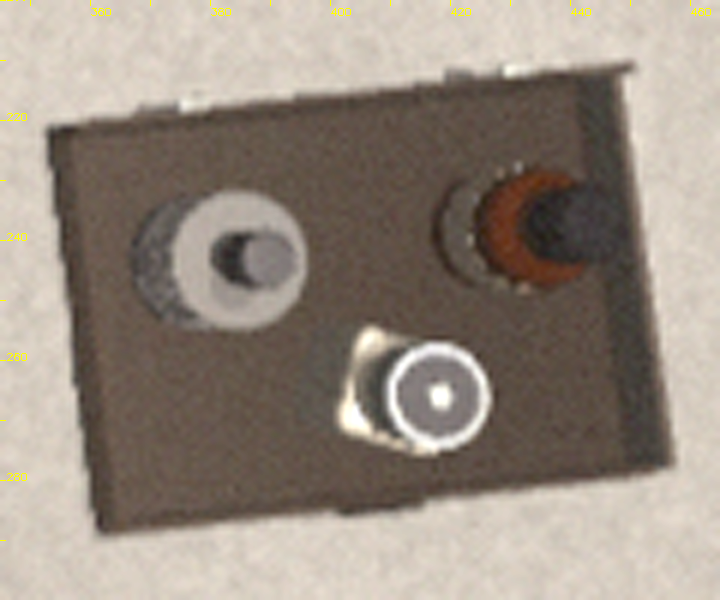

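View pics/t25f.png

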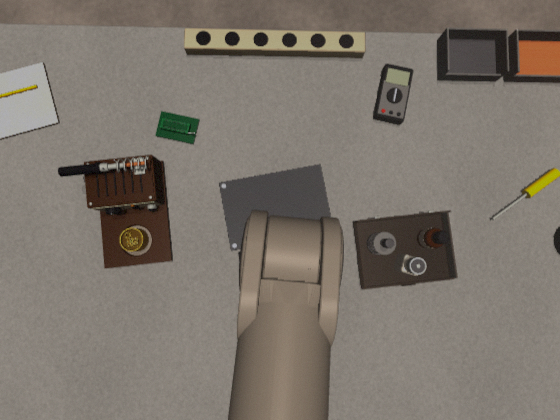

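The final pictures show the reel, dispenser and flux within about 1 px of their starting pixels (knob (389,243) against (388.7,242), dispenser top (417.9,265.6) in both). The cup rim is at (131.5,239.5) in the top view, and the dish and socket are where they were. One last check on cup centring before I hand in.

```bash
python3 - <<'E'
from h import *
c=imaging.camera('top');h=cv2.cvtColor(c['color'],cv2.COLOR_RGB2HSV)
m=cv2.inRange(h,(14,110,70),(35,255,255));m[:222]=0;m[258:]=0;m[:,:112]=0;m[:,155:]=0
k=max(cv2.findContours(cv2.morphologyEx(m,cv2.MORPH_CLOSE,np.ones((3,3))),0,2)[0],key=cv2.contourArea);e=cv2.fitEllipse(cv2.convexHull(k));print(e,plane(c,*e[0],.047))
print("reel",plane(c,345+268/6-.4,200+260/6-.4,.108))
s=monitor.get_state();print(s["dq"].round(3),s["force"].round(1))
E
```

```text
((130.9419708251953, 239.20907592773438), (24.666778564453125, 25.12689781188965), 73.57190704345703) [0.49181727 0.30564421 0.047     ]
reel [ 0.48958119 -0.24196851  0.108     ]
[-0.005 -0.001 -0.006  0.     0.001 -0.001 -0.001] [ 0.3  0.2 -0.1]
```

The cup is at (0.4918, 0.3056), against the well at (0.491, 0.306), so it is about 1 mm off centre. The arm is at rest, clear of everything.

```bash
python3 -c "
from rig import close_job
print(close_job())"
```

```text
the job is handed in; nothing more can be done
None
```

The job is done and handed in at about 57 s of the 147 s allowed; `close_job` reports no verdict.

I moved the reel, dispenser and flux bottle onto the mat. Then I fetched the cup, seated it in the station's well and let go of it, and put the flux, dispenser and reel back on their starting spots.

**Last checks:**
- **Cup:** it stands in the well about 1 mm off centre in the top view. Contact while lowering came at the height predicted for the well floor.
- **Flux, dispenser and reel:** all stand upright in the box. The reel is about 2 mm from its measured start. The flux and dispenser look unmoved to within about 1 px (roughly 2 mm).
- **Dish and socket board:** I saw no shift by eye in the last pictures; I did not measure them. The arm hid the dish in the last top view, so I judged it from the side view.
- **Robot:** the arm is at rest, about 0.2 m up with the gripper open, and touches nothing.

**Disagreements:**
- **Well position:** the side view put the well up to about 7 mm off the top view in y, depending on the height assumed. I kept the top view, and the cup seated as expected.
- **Start-to-end side-view comparison:** 171 pixels in the box area differed, all in its upper-left part. I took them to be the cup gone from the back of the box and small offsets in the replaced objects, and did not look into them further.

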